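Strip the polishing-wheel rack

ROBOT

A 6-joint arm with a two-finger parallel gripper is mounted at the origin on the work surface. World frame = base frame: x ahead of the robot, y to its left, z up, the work surface at z = 0. Lengths are in m, angles in rad, forces in N, time in s.
With the tool pointing down it reaches from about 0.35 to 0.975 m from the base axis. Payload 17.4 kg.
Tool frame: the origin (TCP) lies at the very end of the fingers, on their centre line; the grasp point (between the pads) lies 19 mm behind it; z points along the fingers, y is the direction in which the jaws open and shut (so a half turn about z gives the same grasp; the last joint's range is limited). The gripper opens to 85 mm and grips with 20 to 120 N. Pads are 22 mm wide; open, the fingers measure 114 mm over their backs; the gripper's body (76 mm by 85 mm) begins 54 mm behind the grasp point. The pads swing forward as they close: fully open they stand 13 mm farther back than shut.
Start: joints at [-1.262, 0.116, 1.442, -0, 1.584, -0.038], TCP at [0.229, -0.635, 0.192] pointing down, gripper open.
Joint ranges: [-2.83, 2.83], [-0.83, 2.19], [0.07, 2.5], [-1.14, 4.28], [0.01, 3], [-2.97, 2.97]. Speed limits (rad/s): [1.89, 1.89, 2.22, 3.14, 3.14, 3.14].

INTERFACE

Orientations are given as a rotation vector (axis times angle).
In Python, from plant import * gives the robot as it stands.
- The arm moves only by the tool drive_tool, never from a script. Its argument "plan" is a list of rows, each a list of 3 entries, a list of its own where there are three numbers: the turn, a rotation vector about the tool's x, y, z in degrees, then the shift along the tool's x, y, z in cm, then the finger opening in cm, from 0 to 8.54. In form: [[[wx, wy, wz], [x, y, z], fingers], ...]. A call has exactly 8 rows; each row shifts and turns the commanded pose from where the row before left it, along the tool's axes as they then stand; what a row does not reach is not made up. A row lasts 1/8 s, in which the tool goes at most 62.5 mm and 10.7 degrees, less where a joint would pass 70% of its speed; a pose out of reach is approached as far as the arm can. A call with a gripper value outside its range is refused whole. The fingers move at their own pace and stop on an object; "force" is the grip in N (left out, the last holds). Time passes only in rows, so rows that do not move let the fingers close, or fill a call up. It gives the time, the measured TCP pose, the force and the opening at its end, in the units of the state.
- get_state(): the state, without advancing time (a new reading comes with each control period).
- camera(name): name is "side" or "top"; returns a dict with "pixels" (480x640x3 uint8, red, green, blue), "depth" (480x640 float32, m along the optical axis (not along the pixel's ray), 0 where there is no reading), "fovy" (degrees; the focal length in pixels is half the picture's height over the tangent of half this angle, whatever the lens; pixels are square), "cx", "cy" (the principal point, pixels), "camera_from_world" (4x4, takes a point from world to camera coordinates). Camera axes: x right, y down, z forward; pixel columns grow to the right and rows downward; lengths in m; the calibration is good to about 2 mm. A picture is of the moment at which its call begins.
- finish_job(): hands the job in, once; it reports no verdict.
The state is a dict: "t": time; "qpos": joint angles; "qvel": joint speeds; "tau": joint torques, N m; "eef_pos": TCP position; "ee_rot": TCP orientation; "force": force on the tool from outside, world axes, zero at the start; "torque": the same for the moment, N m; "gripper_width": finger opening in m.
Only numpy, scipy, OpenCV 4.12 (cv2) and the standard library are available. Lean on these libraries where they do the work, as an engineer would, in place of code of your own. Each camera call takes 0.05 s, during which the arm holds its last target. There are 200 camera calls.

TASK

Strip the wheel rack for cleaning: pull the orange locking knob up to its stop, then draw the axle straight out of its two bearing sleeves and through the wheels without forcing it, and lay it in the two saddles of the green rest. Stand every wheel that was on the rack on edge in a slot of its own in the wooden-finned tray, square in the slot and down on its rails. Leave the locking knob pushed fully down again when you are done, and leave the other things on the bench alone.

Things in the scene. Friction and masses are not known exactly. Their poses are not given: they have to be found in the camera images.
- rack: wheel rack fixed to the bench: plate 76 (x) x 250 (y) x 10 mm, blue bearing blocks near its ends (top 76 mm up). Origin: centre of underside; y along the axle from handle end to knob end. Wheel slots at y = -60, -20, 20, 60 mm (any may be empty) between fins 44 mm wide in x, 40 mm high; wheels stand on two rails 22.5 mm high and overhang the fins in x, where they can be gripped
- rack_sleeve (a point): mouth of the handle-end sleeve, on its axis: rack y = -115 mm, 50 mm up. The sleeves are 14 mm holes along the rack's y through both blocks (y = -115 to -87 mm and 87 to 111 mm), for the 12 mm shaft
- lock (a joint): height of the orange locking knob above its lowest place, 0 to 0.022 m (upper stop); starts near 0. A spring pulls it down with 1 to 2.5 N, a friction catch of 5 N holds it wherever it is left: raising takes 6 to 8 N, pushing down 3 to 4 N. Its fork sits in a groove at the axle's tip and holds the axle in until raised 13 mm; 17 mm or more counts as up
- lock_knob (a point): middle of the orange locking knob's head (upright cylinder, 24 mm across, 28 mm high), on top of the +y bearing block of the rack; 103 mm above the bench when down; it moves straight up
- axle: loose steel axle, 305 mm, 0.16 to 0.26 kg, balancing 80 mm up the shaft: shaft 12 mm across, 230 mm long; red round handle 22 mm across, 75 mm long. Origin on its axis where handle meets shaft; y towards the tip; may spin (x, z anywhere). Starts home: origin at rack y = -117 mm, axis level, 49 mm up, handle outside the rack. It comes out towards the rack's -y, 230 mm to be clear
- axle_grip (a point): point on the axle's axis in the red handle, 40 mm from the shaft (axle y = -40 mm): the place to grip
- axle_mid (a point): point on the axle's axis 105 mm along the shaft (axle y = 105 mm); comes to lie over the middle of the rest
- axle_tip (a point): far end of the shaft on its axis (axle y = 230 mm)
- wheel1: red hard-rubber polishing wheel, 60 mm across, 20 mm thick, 90 g, with a brass-rimmed 20 mm bore; origin at its centre, y along its axis (it may roll, so x and z may point anywhere). Starts standing on edge in a slot of the rack with the axle through its bore, centre about 49 mm above the bench. May be absent
- wheel2: green hard-rubber polishing wheel, 60 mm across, 20 mm thick, 90 g, with a brass-rimmed 20 mm bore; origin at its centre, y along its axis (it may roll, so x and z may point anywhere). Starts standing on edge in a slot of the rack with the axle through its bore, centre about 49 mm above the bench. May be absent
- wheel3: blue hard-rubber polishing wheel, 60 mm across, 20 mm thick, 90 g, with a brass-rimmed 20 mm bore; origin at its centre, y along its axis (it may roll, so x and z may point anywhere). Starts standing on edge in a slot of the rack with the axle through its bore, centre about 49 mm above the bench. May be absent
- wheel4: yellow hard-rubber polishing wheel, 60 mm across, 20 mm thick, 90 g, with a brass-rimmed 20 mm bore; origin at its centre, y along its axis (it may roll, so x and z may point anywhere). Starts standing on edge in a slot of the rack with the axle through its bore, centre about 49 mm above the bench. May be absent
- tray: loose wheel tray (0.95 kg): plate 76 (x) x 190 (y) x 10 mm, four slots 28 mm wide at y = -60, -20, 20, 60 mm between wooden fins 12 mm thick, 44 mm wide in x, 48 mm high. Origin: centre of underside. A wheel stands in a slot on two rails (inner edges x = +-14 mm, 22.5 mm up), axis along the tray's y, centre at x = 0, 49 mm up; it overhangs the fins in x
- rest: loose green axle rest (0.9 kg): plate 60 (x) x 150 (y) x 8 mm with wooden saddles at y = +-60 mm; seats 30 mm up, between cheeks 24 mm apart (across x) rising to 44 mm. Origin: centre of underside. The axle lies along its y, axis 36 mm up, mid-point over the centre, handle overhanging one end (the -y end has more room)
- solder_board: white soldering board 120 x 120 x 25 mm lying on the bench; leave alone
- jar: jar 60 mm across, 80 mm high; leave alone
- hammer: hammer 220 mm long lying on the bench; leave alone
- flask: bottle 56 mm across, 130 mm high; leave alone
Not all that is in view belongs to the job. What is shaped like the rest but pink is not meant. What is shaped like the wheel2 but white is not meant.

How it is judged:
On the way, in this order (a step that is already met when the one before it is completed fails the run):
1. the locking knob is pulled up to its stop (17 mm or more) (value of joint lock above 0.017 m), for 0.2 s.
2. the axle is drawn right out of both sleeves, its tip clear of the rack's handle-end block (y of axle_tip in the frame of rack below -0.116 m and value of joint lock above 0.017 m), for 0.1 s.
At the end, for the whole second after the job is handed in: knob pushed down again (below 5 mm); axle in both saddles, along the rest within 0.12 rad, mid-point within 10 mm across and 40 mm along; every wheel on edge in a tray slot, centre within 12 mm of its middle line, 40 to 58 mm up, axis within 0.4 rad of the tray's y; all at rest (value of joint lock below 0.005 m and x of axle_mid in the frame of rest between -0.01 and 0.01 m and y of axle_mid in the frame of rest between -0.04 and 0.04 m and z of axle_mid in the frame of rest between 0.03 and 0.041 m and angle between the y axis of axle and the y axis of rest, either way round below 0.12 rad and linear speed of each of axle, wheel1, wheel2, wheel3, wheel4 below 0.03 m/s and x of wheel1 in the frame of tray between -0.012 and 0.012 m and y of wheel1 in the frame of tray between -0.08 and 0.08 m and z of wheel1 in the frame of tray between 0.04 and 0.058 m and angle between each of wheel1, wheel2, wheel3, wheel4's own y axis and vertical above 1.2 rad and angle between the y axis of each of wheel1, wheel2, wheel3, wheel4 and the y axis of tray, either way round below 0.4 rad and x of wheel2 in the frame of tray between -0.012 and 0.012 m and y of wheel2 in the frame of tray between -0.08 and 0.08 m and z of wheel2 in the frame of tray between 0.04 and 0.058 m and x of wheel3 in the frame of tray between -0.012 and 0.012 m and y of wheel3 in the frame of tray between -0.08 and 0.08 m and z of wheel3 in the frame of tray between 0.04 and 0.058 m and x of wheel4 in the frame of tray between -0.012 and 0.012 m and y of wheel4 in the frame of tray between -0.08 and 0.08 m and z of wheel4 in the frame of tray between 0.04 and 0.058 m); the robot touches nothing.
It fails at once if the axle is forced: more than 30 N between axle and rack (contact force between axle and rack above 30 N).
It fails at once if the soldering board is moved more than 30 mm (distance of solder_board from where it was at the start of the episode above 0.03 m).
It fails at once if the jar is moved more than 30 mm (distance of jar from where it was at the start of the episode above 0.03 m).
It fails at once if the hammer is moved more than 30 mm (distance of hammer from where it was at the start of the episode above 0.03 m).
It fails at once if the bottle is moved more than 30 mm (distance of flask from where it was at the start of the episode above 0.03 m).
Of wheel1, wheel2, wheel3, wheel4 only 2 to 4 are there at a start; the rules pass over those that are not, and their reading is None.
At some moment in a run one of tray, rest may be knocked a few centimetres aside while the robot is not near it.
It also fails if it takes over 210 s, if anything falls off the work surface, if the arm or the gripper's body presses on something with over 40 N, if the wrist force passes 120 N, or if a joint passes its speed limit or range.

## Working session

There is one attempt and no reset: what is moved stays moved. The work goes in short steps, Python scripts to look and compute and a tool call to move; the robot and the scene stay as the last step left them, time stands still between calls to the robot, and variables do not carry over. Pictures are saved under pics/ and viewed, about 12 in all and at most 16, crops included, and the job is handed in when it is done.

Besides the shell and the picture viewer there is one more tool, called after "Emit:" as a command line: name --argument value ..., lists and objects as JSON in quotes. drive_tool: Moves the arm, as the interface text tells. Its arguments: {"type":"object","properties":{"plan":{"type":"array"},"force":{"type":"number"}},"required":["plan"]}

```bash
mkdir -p pics; ls; cat > h.py <<'E'
from plant import *
import numpy as np, cv2
from scipy.spatial.transform import Rotation as R
def shot(name,save):
    c=camera(name); cv2.imwrite('pics/%s.png'%save,c['pixels'][:,:,::-1]); np.savez('pics/%s.npz'%save,**c); return c
def load(save): return dict(np.load('pics/%s.npz'%save))
def cloud(c):
    f=240/np.tan(np.radians(float(c['fovy']))/2); v,u=np.mgrid[:480,:640]; z=c['depth']
    P=np.stack([(u-c['cx'])/f*z,(v-c['cy'])/f*z,z],-1); T=np.linalg.inv(c['camera_from_world'])
    return P@T[:3,:3].T+T[:3,3]
def proj(c,p):
    f=240/np.tan(np.radians(float(c['fovy']))/2); q=c['camera_from_world']@np.r_[p,1]
    return f*q[0]/q[2]+c['cx'],f*q[1]/q[2]+c['cy']
E
python3 - <<'E'
from h import *
print(get_state())
for n in('top','side'):
    c=shot(n,n+'0'); print(n,c['fovy'],c['cx'],c['cy'],np.linalg.inv(c['camera_from_world'])[:3].round(3))
E
```

```text
pics
{'t': 0.0, 'qpos': array([-1.26181897e+00,  1.16496687e-01,  1.44229795e+00,  6.34769929e-06,
        1.58395587e+00, -3.78035983e-02]), 'qvel': array([-0.00039226,  0.00066503,  0.00121748, -0.00056331, -0.00173691,
       -0.00145644]), 'tau': array([-1.64850726e-04, -7.31982493e+01, -6.32491064e+01, -3.73370779e-05,
        6.28092326e-03,  2.53459785e-05]), 'eef_pos': array([ 0.22933378, -0.63459842,  0.19133468]), 'ee_rot': array([-3.09335513e+00, -5.41798962e-01,  2.35878689e-04]), 'force': array([-0.44793304,  0.79110741,  0.4432424 ]), 'torque': array([ 0.02527552, -0.01908663,  0.0134626 ]), 'gripper_width': 0.08537957027457546}
top 55.96461689025096 323.609341927739 238.76216023507553 [[ 0.021 -0.984  0.179  0.368]
 [-1.    -0.023 -0.012  0.062]
 [ 0.016 -0.179 -0.984  1.147]]
side 43.01769683315015 322.5990642894887 234.4739829502541 [[-0.802 -0.399  0.444 -0.091]
 [-0.597  0.562 -0.573  0.886]
 [-0.021 -0.724 -0.689  1.073]]
```

View pics/top0.png

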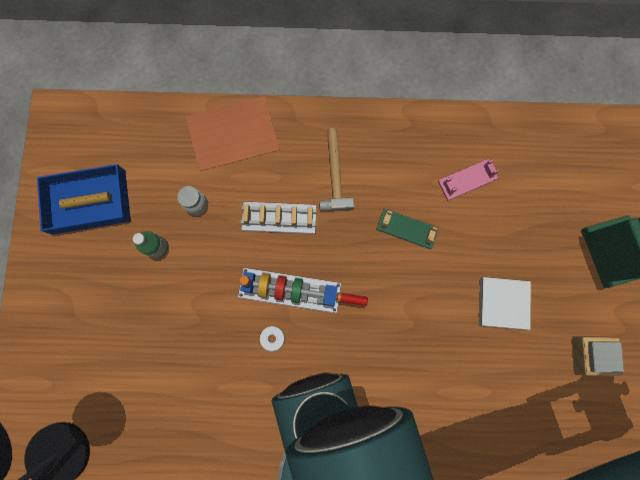

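View pics/side0.png

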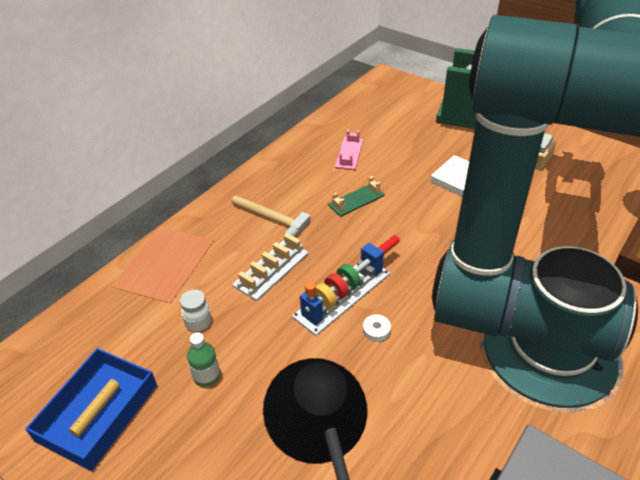

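The top view shows the rack: knob (246,281), handle (352,299), and wheels yellow (263,286), red (281,288) and green (298,290), with the handle-end slot empty. The tray is at (279,217) and the green rest at (408,228). Lookalikes to avoid are the pink rest (468,180) and the white wheel (272,338). The side view agrees: knob (310,291), handle (390,246).

```bash
cat >> h.py <<'E'
def rect(P,px,r,zlo,zhi):
    u,v=px; m=np.zeros((480,640),bool); m[v-r[1]:v+r[1],u-r[0]:u+r[0]]=1
    m&=(P[...,2]>zlo)&(P[...,2]<zhi); return P[m]
def fit(Q):
    (cx,cy),(w,h),a=cv2.minAreaRect((Q[:,:2]*1000).astype(np.float32))
    if w<h: w,h,a=h,w,a+90
    return (round(cx,1),round(cy,1)),(round(w,1),round(h,1)),round((a+90)%180-90,2)
def hsv(c): return cv2.cvtColor(c['pixels'],cv2.COLOR_RGB2HSV)
def blob(c,P,px,r,hlo,hhi,zlo,smin=120):
    H=hsv(c); u,v=px; m=np.zeros((480,640),bool); m[v-r:v+r,u-r:u+r]=1
    m&=(H[...,0]>=hlo)&(H[...,0]<=hhi)&(H[...,1]>smin)&(P[...,2]>zlo); return P[m]
E
python3 - <<'E'
from h import *
c=load('top0');P=cloud(c)
print('bench',np.median(P[330:360,380:420,2]))
for n,px,r in(('tray',(279,217),(42,24)),('rest',(408,228),(36,26)),('rack',(289,290),(56,28))):
    for lo,hi in((.004,.016),(.004,.12)): print(n,fit(rect(P,px,r,lo,hi)))
for n,px,hl,hh in(('knob',(246,281),4,14),('yellow',(263,286),18,30),('green',(298,290),50,80),('handle',(352,299),0,4),('blueA',(331,295),105,125),('blueB',(246,283),105,125)):
    Q=blob(c,P,px,17,hl,hh,.02); print(n,len(Q),Q.mean(0).round(4),np.percentile(Q,[2,98],axis=0).round(3).tolist())
s=cv2.resize(c['pixels'][190:325,210:450],None,fx=3.3,fy=3.3,interpolation=cv2.INTER_CUBIC);cv2.imwrite('pics/crop0.png',s[:,:,::-1])
c=load('side0');P=cloud(c)
for n,px,hl,hh in(('knob',(310,291),4,14),('handle',(392,244),0,4),):
    Q=blob(c,P,px,20,hl,hh,.02); print(n,len(Q),Q.mean(0).round(4),np.percentile(Q,[2,98],axis=0).round(3).tolist())
E
```

```text
bench 0.001509161721529817
tray ((632.0, 166.6), (216.3, 125.2), -88.64)
tray ((632.0, 166.6), (216.3, 125.2), -88.64)
rest ((611.1, -167.9), (184.9, 135.2), -88.59)
rest ((611.1, -167.9), (184.9, 135.2), -88.59)
rack ((444.7, 133.4), (280.2, 138.0), -88.8)
rack ((444.7, 133.4), (280.2, 138.0), -88.8)
knob 87 [0.4543 0.2267 0.1312] [[0.445, 0.218, 0.107], [0.465, 0.239, 0.125]]
yellow 230 [0.4485 0.1891 0.0712] [[0.423, 0.179, 0.04], [0.475, 0.201, 0.082]]
green 145 [0.4373 0.1108 0.0735] [[0.413, 0.1, 0.059], [0.465, 0.121, 0.081]]
handle 227 [ 0.42   -0.0241  0.0784] [[0.409, -0.056, 0.053], [0.432, 0.014, 0.065]]
blueA 231 [0.4278 0.0314 0.0759] [[0.407, 0.017, 0.045], [0.45, 0.045, 0.081]]
blueB 130 [0.4522 0.2243 0.0808] [[0.433, 0.215, 0.041], [0.477, 0.241, 0.082]]
knob 167 [0.4503 0.2284 0.1118] [[0.443, 0.156, 0.05], [0.471, 0.243, 0.123]]
handle 158 [ 0.4163 -0.0264  0.057 ] [[0.407, -0.053, 0.047], [0.428, 0.0, 0.063]]
```

View pics/crop0.png

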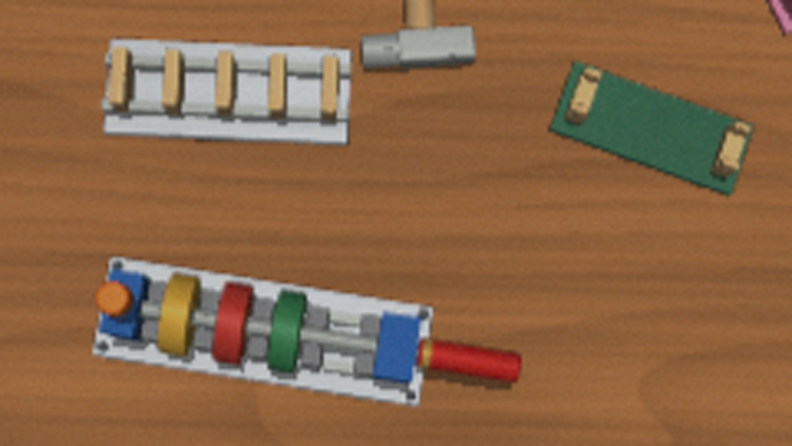

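```bash
cat >> h.py <<'E'
def ray(c,uv,z):
    f=240/np.tan(np.radians(float(c['fovy']))/2); T=np.linalg.inv(c['camera_from_world'])
    d=T[:3,:3]@np.array([(uv[0]-c['cx'])/f,(uv[1]-c['cy'])/f,1]); o=T[:3,3]; return o+d*(z-o[2])/d[2]
def quad(c,pts,z,s=1,off=(0,0)):
    W=np.array([ray(c,((u+.5)/s-.5+off[0],(v+.5)/s-.5+off[1]),z) for u,v in pts])
    L=[np.linalg.norm(W[i]-W[(i+1)%4])*1000 for i in range(4)]
    d=(W[1]-W[0])+(W[2]-W[3]); a=np.degrees(np.arctan2(d[1],d[0]))
    return W.mean(0).round(4),np.round(L,1),a.round(2)
E
python3 - <<'E'
from h import *
c=load('top0');P=cloud(c)
print('rack',quad(c,[(432,308),(113,258),(94,354),(417,405)],.01,3.3,(210,190)))
print('tray',quad(c,[(350,50),(110,39),(104,132),(347,143)],.01,3.3,(210,190)))
print('rest',quad(c,[(752,125),(577,62),(549,130),(730,194)],.008,3.3,(210,190)))
q=lambda u,v,z:ray(c,((u+.5)/3.3-.5+210,(v+.5)/3.3-.5+190),z).round(4)
print('knobtop',q(115,297,.117),'handle',q(472,362,.055),'handle end',q(519,366,.05),'y/r/g tops',q(180,313,.079),q(234,321,.079),q(288,329,.079))
print('solder',q(0,0,0))
m=P[...,2]<3
for px in((505,303),(338,204)): print(px,P[px[1]-3:px[1]+4,px[0]-3:px[0]+4].reshape(-1,3).mean(0).round(3))
E
```

```text
rack (array([0.4425, 0.1305, 0.01  ]), array([246.7,  73.9, 246.9,  74. ]), np.float64(82.35))
tray (array([0.6286, 0.165 , 0.01  ]), array([188.6,  74.5, 188.7,  74.5]), np.float64(88.73))
rest (array([ 0.6077, -0.1672,  0.008 ]), array([145.2,  59.5, 148.6,  58.2]), np.float64(71.19))
knobtop [0.4565 0.2273 0.117 ] handle [ 0.4203 -0.0243  0.055 ] handle end [ 0.4184 -0.0591  0.05  ] y/r/g tops [0.4494 0.1866 0.079 ] [0.4446 0.1479 0.079 ] [0.4397 0.1092 0.079 ]
solder [0.7004 0.3495 0.    ]
(505, 303) [ 0.421 -0.404  0.027]
(338, 204) [0.663 0.013 0.027]
```

Geometry agrees with the stated sizes: rack centre (0.4425, 0.1305) at 82.35°, tray (0.629, 0.165) at 88.7°, green rest (0.608, -0.167) at 71.2°. I'll turn the tool so the jaws open across the rack and move towards the knob.

Emit:
drive_tool --plan '[[[0,0,-10.4],[0,0,0],8.5],[[0,0,-10.4],[0,0,0],8.5],[[0,0,-10.4],[0,0,0],8.5],[[0,0,-10.4],[0,0,0],8.5],[[0,0,-10.4],[0,0,0],8.5],[[0,0,-10.4],[0,0,0],8.5],[[0,0,0],[5,0.6,0],8.5],[[0,0,0],[5,0.6,0],8.5]]' --force 30

```text
t: 1.1
eef_pos: [0.2547, -0.5361, 0.1913]
ee_rot: [-2.366, -2.065, -0.001]
force: [0.4, -0.1, 0.0]
gripper_width: 0.085
```

Emit:
drive_tool --plan '[[[0,0,0],[5,0.6,0],8.5],[[0,0,0],[5,0.6,0],8.5],[[0,0,0],[5,0.6,0],8.5],[[0,0,0],[5,0.6,0],8.5],[[0,0,0],[5,0.6,0],8.5],[[0,0,0],[5,0.6,0],8.5],[[0,0,0],[5,0.6,0],8.5],[[0,0,0],[5,0.6,0],8.5]]'

```text
t: 2.1
eef_pos: [0.3561, -0.1459, 0.192]
ee_rot: [2.366, 2.066, 0.0]
force: [0.1, 0.2, -0.7]
gripper_width: 0.0853
```

```bash
cat >> h.py <<'E'
def go(x,y,z,th,verbose=1):
    s=get_state(); r=R.from_rotvec(s['ee_rot']); t=np.radians(th)
    X=np.array([np.cos(t),np.sin(t),0]); Z=np.array([0,0,-1.]); M=R.from_matrix(np.stack([X,np.cross(Z,X),Z],1))
    turn=np.degrees((r.inv()*M).as_rotvec()); d=np.array([x,y,z])-s['eef_pos']
    print('t',round(s['t'],2),'pos',s['eef_pos'].round(4),'F',s['force'].round(1),'w',round(s['gripper_width'],4))
    print(' turn deg',turn.round(2),'| shift cm now-axes',(r.inv().apply(d)*100).round(2),'| after-turn axes',(M.inv().apply(d)*100).round(2))
def on(c,a,y,x=0):  # frame (cx,cy), angle deg of its y axis -> world xy
    t=np.radians(a); return np.array(c)+y*np.array([np.cos(t),np.sin(t)])+x*np.array([np.sin(t),-np.cos(t)])
RACK=((.4425,.1305),82.35); TRAY=((.6286,.165),88.73); REST=((.6077,-.1672),71.19)
E
python3 -c "
from h import *
go(.456,.228,.16,82.35)"
```

```text
t 2.1 pos [ 0.3561 -0.1459  0.192 ] F [ 0.1  0.2 -0.7] w 0.0853
 turn deg [ 0.01  0.   -0.1 ] | shift cm now-axes [38.39  4.86  3.2 ] | after-turn axes [38.38  4.93  3.2 ]
```

Emit:
drive_tool --plan '[[[0,0,0],[5.4,0.7,0.2],8.5],[[0,0,0],[5.5,0.7,0.5],8.5],[[0,0,0],[5.5,0.7,0.5],8.5],[[0,0,0],[5.5,0.7,0.5],8.5],[[0,0,0],[5.5,0.7,0.5],8.5],[[0,0,0],[5.5,0.7,0.5],8.5],[[0,0,0],[5.5,0.9,0.5],8.5],[[0,0,0],[0,0,0],8.5]]'

```text
t: 3.1
eef_pos: [0.4581, 0.2288, 0.1586]
ee_rot: [-2.362, -2.07, 0.004]
force: [0.2, -0.6, -0.3]
gripper_width: 0.085
```

```bash
python3 -c "
from h import *
go(.456,.228,.09,82.35)
c=shot('side','side1');s=cv2.resize(c['pixels'][180:360,220:440],None,fx=3,fy=3,interpolation=cv2.INTER_CUBIC);cv2.imwrite('pics/c1.png',s[:,:,::-1])
print(proj(c,[.456,.228,.117]),proj(c,get_state()['eef_pos']))"
```

```text
t 3.1 pos [0.4581 0.2288 0.1586] F [ 0.2 -0.6 -0.3] w 0.085
 turn deg [-0.13  0.06  0.12] | shift cm now-axes [-0.1  -0.18  6.86] | after-turn axes [-0.1  -0.19  6.86]
(np.float64(310.09940379624027), np.float64(284.37916448277593)) (np.float64(308.85767646935017), np.float64(270.0368623448083))
```

View pics/c1.png

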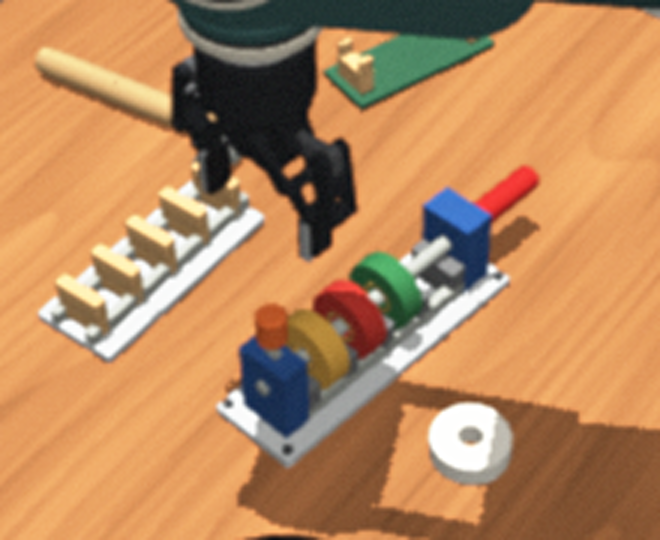

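The crop shows the orange knob at crop (270,313) exactly where projected, with yellow, red and green wheels behind it. The fingertips at crop (213,190) and (313,258) look high, so I'll check them with depth.

```bash
python3 -c "
from h import *
c=load('side1');P=cloud(c)
for u,v in((312,252),(314,245),(213,185),(210,175),(330,215)): 
  a,b=220+u//3,180+v//3; print((u,v),np.median(P[b-1:b+2,a-1:a+2].reshape(-1,3),0).round(4))
c=shot('top','top1');P=cloud(c)
s=cv2.resize(c['pixels'][190:325,190:390],None,fx=3.3,fy=3.3,interpolation=cv2.INTER_CUBIC);cv2.imwrite('pics/c2.png',s[:,:,::-1]);go(.456,.228,.09,82.35)
m=np.linalg.norm(P[...,:2]-[.457,.228],axis=-1)<.08
for z in np.arange(.12,.3,.01):
  Q=P[m&(abs(P[...,2]-z)<.005)]; print(z.round(3),len(Q),Q.mean(0).round(3) if len(Q) else '')
"
```

```text
(312, 252) [0.4055 0.243  0.221 ]
(314, 245) [0.4059 0.2429 0.2301]
(213, 185) [0.5004 0.2265 0.2191]
(210, 175) [0.5    0.2306 0.2298]
(330, 215) [0.3867 0.2484 0.2736]
t 3.2 pos [0.458  0.2263 0.1596] F [ 0.6 -0.9  0.6] w 0.0851
 turn deg [-0.06  0.05 -0.02] | shift cm now-axes [ 0.15 -0.21  6.96] | after-turn axes [ 0.15 -0.22  6.96]
0.12 25 [0.451 0.228 0.121]
0.13 1 [0.448 0.231 0.125]
0.14 0 
0.15 0 
0.16 0 
0.17 0 
0.18 0 
0.19 0 
0.2 0 
0.21 0 
0.22 5 [0.41  0.224 0.221]
0.23 3 [0.411 0.222 0.233]
0.24 3 [0.411 0.222 0.242]
0.25 3 [0.416 0.237 0.251]
0.26 41 [0.405 0.228 0.262]
0.27 32 [0.399 0.229 0.269]
0.28 56 [0.413 0.224 0.279]
0.29 26 [0.402 0.226 0.29 ]
```

Emit:
drive_tool --plan '[[[0,0,0],[0.1,-0.2,0],1],[[0,0,0],[0,0,0],1],[[0,0,0],[0,0,0],1],[[0,0,0],[0,0,0],1],[[0,0,0],[0,0,0],1],[[0,0,0],[0,0,0],1],[[0,0,0],[0,0,0],1],[[0,0,0],[0,0,0],1]]'

```text
t: 4.2
eef_pos: [0.4565, 0.2275, 0.1601]
ee_rot: [-2.366, -2.067, 0.0]
force: [-0.0, 0.2, 0.1]
gripper_width: 0.0101
```

```bash
python3 -c "
from h import *
c=shot('side','side2');P=cloud(c);s=cv2.resize(c['pixels'][180:360,220:440],None,fx=3,fy=3,interpolation=cv2.INTER_CUBIC);cv2.imwrite('pics/c3.png',s[:,:,::-1])
go(.456,.228,.09,82.35)
a,b=proj(c,get_state()['eef_pos']);print('tcp crop px',(a-220)*3,(b-180)*3)
"
```

```text
t 4.25 pos [0.4565 0.2275 0.1601] F [-0.2 -0.7  0.9] w 0.01
 turn deg [ 0.    0.   -0.08] | shift cm now-axes [ 0.05 -0.05  7.01] | after-turn axes [ 0.05 -0.05  7.01]
tcp crop px 267.99685325486945 270.2610378812259
```

View pics/c3.png

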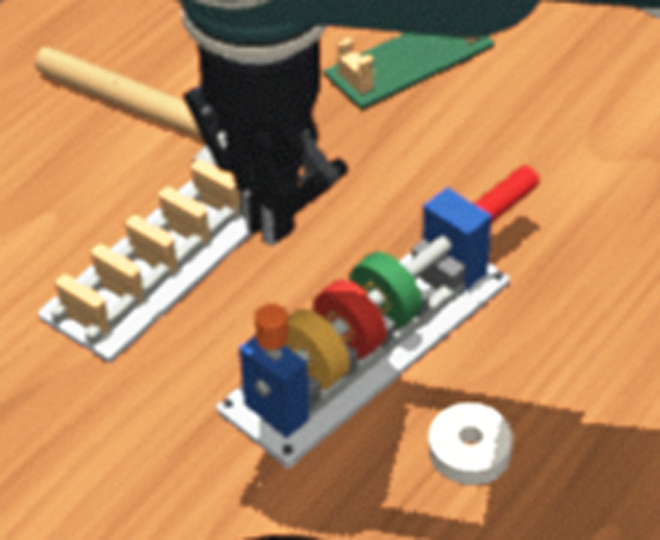

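The closed tips sit at crop (267,240), but the state's TCP projects to row 270, so depth has to say which is right.

```bash
python3 -c "
from h import *
c=load('side2');P=cloud(c)
for v in range(200,262,6):
  b=180+v//3; print(v,[P[b,220+u//3].round(3).tolist() for u in (262,269,276)])
from scipy.linalg import svd
"
```

```text
200 [[0.448, 0.241, 0.245], [0.444, 0.24, 0.247], [0.438, 0.238, 0.249]]
206 [[0.448, 0.241, 0.24], [0.441, 0.243, 0.246], [0.44, 0.236, 0.241]]
212 [[0.45, 0.239, 0.231], [0.444, 0.24, 0.236], [0.439, 0.237, 0.237]]
218 [[0.45, 0.24, 0.227], [0.445, 0.239, 0.229], [0.441, 0.235, 0.228]]
224 [[0.452, 0.237, 0.218], [0.446, 0.238, 0.222], [0.441, 0.236, 0.223]]
230 [[0.451, 0.239, 0.215], [0.445, 0.241, 0.219], [0.441, 0.236, 0.218]]
236 [[0.451, 0.24, 0.209], [0.445, 0.241, 0.214], [0.441, 0.236, 0.212]]
242 [[0.579, 0.087, -0.002], [0.445, 0.241, 0.209], [0.442, 0.234, 0.204]]
248 [[0.574, 0.094, -0.0], [0.568, 0.093, 0.002], [0.563, 0.088, 0.002]]
254 [[0.569, 0.1, 0.001], [0.567, 0.094, -0.003], [0.56, 0.091, -0.002]]
260 [[0.564, 0.106, 0.002], [0.563, 0.1, -0.003], [0.555, 0.099, 0.001]]
```

Vision puts the tips about 38 mm higher than the state says. I'll descend open around the knob, which is collision-free under either reading, and look again.

Emit:
drive_tool --plan '[[[0,0,0],[0,0,0],8.5],[[0,0,0],[0,0,0],8.5],[[0,0,0],[0,0,0],8.5],[[0,0,0],[0,0,2],8.5],[[0,0,0],[0,0,2],8.5],[[0,0,0],[0,0,2],8.5],[[0,0,0],[0,0,1],8.5],[[0,0,0],[0,0,0],8.5]]'

```text
t: 5.25
eef_pos: [0.4561, 0.2273, 0.0893]
ee_rot: [-2.366, -2.066, 0.002]
force: [0.3, -0.2, 0.1]
gripper_width: 0.0848
```

```bash
python3 -c "
from h import *
c=shot('side','side3');P=cloud(c);s=cv2.resize(c['pixels'][200:350,240:420],None,fx=4,fy=4,interpolation=cv2.INTER_CUBIC);cv2.imwrite('pics/c4.png',s[:,:,::-1])
go(.456,.228,.09,82.35)
a,b=proj(c,get_state()['eef_pos']);print('tcp crop px',(a-240)*4,(b-200)*4)
"
```

```text
t 5.3 pos [0.4565 0.2275 0.0901] F [-0.2  0.3  1.1] w 0.0851
 turn deg [-0.01  0.   -0.08] | shift cm now-axes [ 0.04 -0.06  0.01] | after-turn axes [ 0.04 -0.06  0.01]
tcp crop px 281.98722160923967 370.24097862028
```

View pics/c4.png

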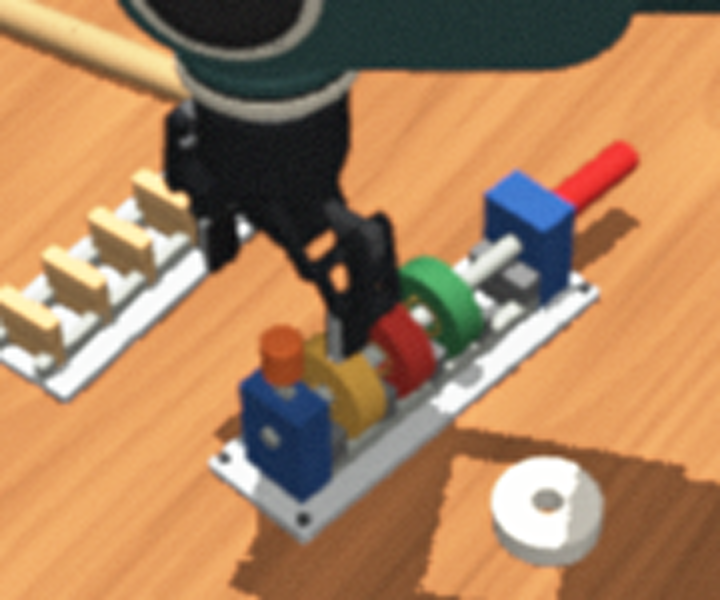

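The near tip at crop (345,355) and far tip at (225,265) still stand above the knob head, so the vision reading holds. I'll descend about 36 mm more and close.

Emit:
drive_tool --plan '[[[0,0,0],[0,0,1.2],8.5],[[0,0,0],[0,0,1.2],8.5],[[0,0,0],[0,0,1.2],8.5],[[0,0,0],[0,0,0],8.5],[[0,0,0],[0,0,0],1],[[0,0,0],[0,0,0],1],[[0,0,0],[0,0,0],1],[[0,0,0],[0,0,0],1]]' --force 40

```text
t: 6.3
eef_pos: [0.4563, 0.2276, 0.0543]
ee_rot: [-2.366, -2.066, 0.0]
force: [-2.4, -0.3, 2.3]
gripper_width: 0.0228
```

Closed at 22.8 mm on the 24 mm knob, so it is gripped. Raising it to the stop.

Emit:
drive_tool --plan '[[[0,0,0],[0,0,0],1],[[0,0,0],[0,0,-0.5],1],[[0,0,0],[0,0,-0.5],1],[[0,0,0],[0,0,-0.5],1],[[0,0,0],[0,0,-0.4],1],[[0,0,0],[0,0,-0.2],1],[[0,0,0],[0,0,0],1],[[0,0,0],[0,0,0],1]]' --force 70

```text
t: 7.3
eef_pos: [0.4562, 0.2274, 0.0739]
ee_rot: [-2.366, -2.066, 0.001]
force: [4.8, 5.9, -19.3]
gripper_width: 0.0214
```

Wrist force of 19 N down exceeds the 6–8 N needed to raise the knob, so it's likely at its stop. Releasing, rising and looking.

Emit:
drive_tool --plan '[[[0,0,0],[0,0,0],4],[[0,0,0],[0,0,0],8.5],[[0,0,0],[0,0,0],8.5],[[0,0,0],[0,0,-3],8.5],[[0,0,0],[0,0,-4],8.5],[[0,0,0],[-3,0,-1],8.5],[[0,0,0],[-5,0,0],8.5],[[0,0,0],[-5,0,0],8.5]]'

```text
t: 8.3
eef_pos: [0.4387, 0.0975, 0.1557]
ee_rot: [2.365, 2.067, 0.001]
force: [1.0, 0.5, 0.1]
gripper_width: 0.0852
```

```bash
python3 -c "
from h import *
c=shot('side','side4');P=cloud(c);s=cv2.resize(c['pixels'][200:350,240:420],None,fx=4,fy=4,interpolation=cv2.INTER_CUBIC);cv2.imwrite('pics/c5.png',s[:,:,::-1])
for n in('side0','side4'):
  c=load(n);P=cloud(c);H=hsv(c);m=np.zeros((480,640),bool);m[255:300,300:322]=1;m&=(H[...,0]>=4)&(H[...,0]<=13)&(H[...,1]>190)&(P[...,2]>.085)
  v,u=np.where(m);print(n,m.sum(),u.mean(),v.min(),v.max(),np.percentile(P[m],[5,50,95],axis=0).round(3).tolist())
for z in(.117,.139): print(proj(c,[.456,.228,z]))
g=on(*RACK,-.157);print(g);go(*g,.12,82.35)"
```

```text
side0 67 310.64179104477614 285 295 [[0.443, 0.227, 0.099], [0.447, 0.237, 0.109], [0.456, 0.242, 0.118]]
side4 67 309.86567164179104 281 289 [[0.443, 0.23, 0.119], [0.448, 0.238, 0.128], [0.458, 0.243, 0.138]]
(np.float64(310.09940379624027), np.float64(284.37916448277593))
(np.float64(309.7258810671432), np.float64(277.29631152659016))
[ 0.42159995 -0.02510266]
t 8.35 pos [0.4382 0.0934 0.1557] F [ 1.2 -0.3  1.7] w 0.0849
 turn deg [ 0.07  0.1  -0.14] | shift cm now-axes [-11.96  -0.04   3.6 ] | after-turn axes [-11.96  -0.06   3.57]
```

View pics/c5.png

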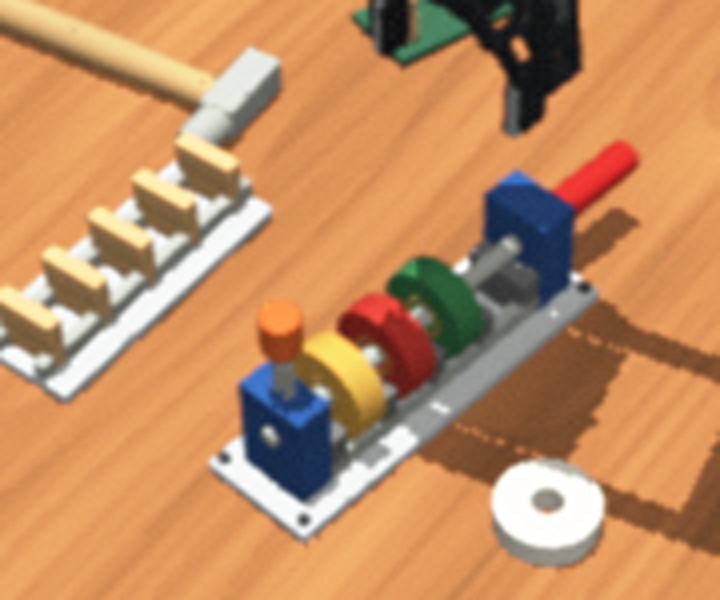

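Knob is up, top at crop (280,305). I'll measure the rise more tightly by comparing the before and after images.

```bash
python3 -c "
from h import *
a=load('side1');b=load('side4')
A=a['pixels'].astype(float);B=b['pixels'].astype(float)
for n,c in(('a',a),('b',b)):
  p=c['pixels'].astype(float);w=np.clip(p[...,0]-1.3*p[...,1],0,None)*(p[...,2]<p[...,1])*(p[...,0]>90)
  w=w*(w>40); s=w[262:305,302:319]; prof=s.sum(1); print(n,(prof*np.arange(262,305)).sum()/prof.sum(), prof.astype(int).tolist())
"
```

```text
a 287.7272892422445 [0, 0, 0, 0, 0, 0, 0, 0, 0, 0, 0, 0, 0, 0, 0, 0, 0, 0, 0, 264, 566, 746, 785, 781, 777, 788, 751, 681, 649, 584, 600, 538, 482, 361, 0, 0, 0, 0, 0, 0, 0, 0, 0]
b 282.06610140556535 [0, 0, 0, 0, 0, 0, 0, 0, 0, 0, 0, 0, 0, 291, 416, 523, 650, 639, 677, 708, 804, 817, 693, 573, 624, 575, 507, 282, 0, 0, 0, 0, 0, 0, 0, 0, 0, 0, 0, 0, 0, 0, 0]
```

The rise measures about 18–20 mm, which is too close to the 17 mm limit, so I'll re-grip and lift harder.

Emit:
drive_tool --plan '[[[0,0,0],[4.5,0,0],8.5],[[0,0,0],[4.5,0,0],8.5],[[0,0,0],[4.5,0,0],8.5],[[0,0,0],[0,0,2.5],8.5],[[0,0,0],[0,0,3],8.5],[[0,0,0],[0,0,2.9],8.5],[[0,0,0],[0,0,0],8.5],[[0,0,0],[0,0,0],1]]' --force 70

```text
t: 9.35
eef_pos: [0.4577, 0.2326, 0.0726]
ee_rot: [2.366, 2.066, 0.002]
force: [0.9, 1.0, 1.1]
gripper_width: 0.0693
```

Emit:
drive_tool --plan '[[[0,0,0],[0,0,0],1],[[0,0,0],[0,0,0],1],[[0,0,0],[0,0,0],1],[[0,0,0],[0,0,-0.2],1],[[0,0,0],[0,0,-0.2],1],[[0,0,0],[0,0,-0.2],1],[[0,0,0],[0,0,0],1],[[0,0,0],[0,0,0],1]]'

```text
t: 10.35
eef_pos: [0.4566, 0.2323, 0.0734]
ee_rot: [-2.365, -2.066, 0.003]
force: [16.8, 10.0, -41.1]
gripper_width: 0.0217
```

```bash
python3 -c "
from h import *
go(.456,.2278,.145,82.35)"
```

```text
t 10.35 pos [0.4566 0.2323 0.0734] F [ 16.8  10.  -41.1] w 0.0217
 turn deg [-0.11  0.05 -0.08] | shift cm now-axes [-0.46 -0.01 -7.16] | after-turn axes [-0.45  0.   -7.16]
```

41 N with no further movement: the knob is on its upper stop. Releasing and moving over the handle, allowing for the +37 mm tip offset.

Emit:
drive_tool --plan '[[[0,0,0],[0,0,0.6],4],[[0,0,0],[0,0,0],8.5],[[0,0,0],[0,0,0],8.5],[[0,0,0],[0,0,-3.5],8.5],[[0,0,0],[0,0,-4],8.5],[[0,0,0],[-5,0,0],8.5],[[0,0,0],[-5.5,0,0],8.5],[[0,0,0],[-5.5,0,0],8.5]]'

```text
t: 11.35
eef_pos: [0.4353, 0.0725, 0.1469]
ee_rot: [2.365, 2.067, 0.002]
force: [0.1, -0.6, 0.2]
gripper_width: 0.085
```

Emit:
drive_tool --plan '[[[0,0,0],[-5.5,0,0],8.5],[[0,0,0],[-4.4,0,0],8.5],[[0,0,0],[0,0,2],8.5],[[0,0,0],[0,0,3],8.5],[[0,0,0],[0,0,3],8.5],[[0,0,0],[0,0,2],8.5],[[0,0,0],[0,0,0],8.5],[[0,0,0],[0,0,0],8.5]]'

```text
t: 12.35
eef_pos: [0.4227, -0.0239, 0.047]
ee_rot: [2.365, 2.067, 0.001]
force: [0.2, 0.4, -0.1]
gripper_width: 0.0851
```

```bash
python3 -c "
from h import *
c=shot('side','side5');P=cloud(c);s=cv2.resize(c['pixels'][150:300,290:470],None,fx=4,fy=4,interpolation=cv2.INTER_CUBIC);cv2.imwrite('pics/c6.png',s[:,:,::-1])
go(.4216,-.0251,-.004,82.35)"
```

```text
t 12.4 pos [ 0.4228 -0.024   0.0471] F [ 0.3 -0.6  0.2] w 0.085
 turn deg [ 0.07 -0.   -0.05] | shift cm now-axes [-0.13 -0.11  5.11] | after-turn axes [-0.13 -0.11  5.11]
```

View pics/c6.png

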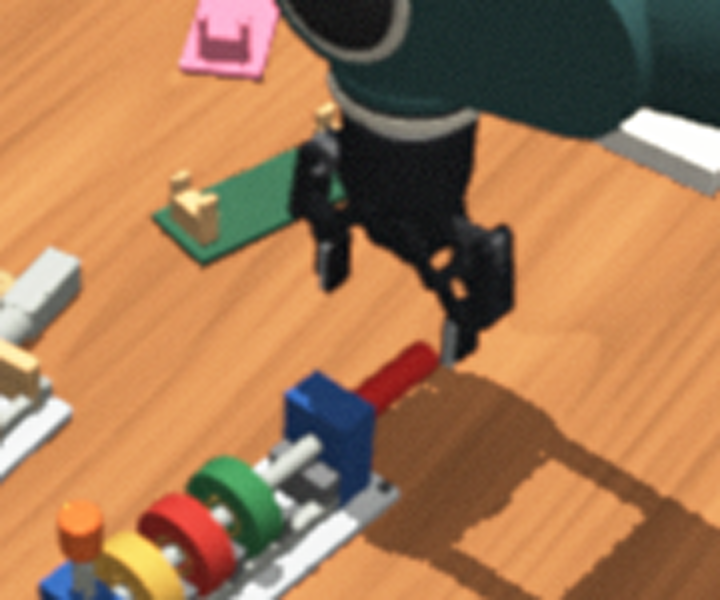

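The fingers straddle the red handle (crop (405,370)) and are still above it. Lowering and closing.

Emit:
drive_tool --plan '[[[0,0,0],[-0.1,-0.1,1.5],8.5],[[0,0,0],[0,0,1.6],8.5],[[0,0,0],[0,0,1.2],8.5],[[0,0,0],[0,0,0.7],8.5],[[0,0,0],[0,0,0],3],[[0,0,0],[0,0,0],1],[[0,0,0],[0,0,0],1],[[0,0,0],[0,0,0],1]]' --force 40

```text
t: 13.4
eef_pos: [0.4215, -0.0251, -0.0034]
ee_rot: [2.366, 2.066, 0.001]
force: [-0.4, -0.4, 3.5]
gripper_width: 0.021
```

Emit:
drive_tool --plan '[[[0,0,0],[-0.3,0,0],1],[[0,0,0],[-0.5,0,0],1],[[0,0,0],[-0.7,0,0],1],[[0,0,0],[-0.7,0,0],1],[[0,0,0],[-0.7,0,0],1],[[0,0,0],[-0.6,0,0],1],[[0,0,0],[0,0,0],1],[[0,0,0],[0,0,0],1]]'

```text
t: 14.4
eef_pos: [0.4164, -0.06, -0.0039]
ee_rot: [2.366, 2.066, -0.001]
force: [0.7, -2.3, 1.6]
gripper_width: 0.0205
```

Emit:
drive_tool --plan '[[[0,0,0],[-0.8,0,0],1],[[0,0,0],[-0.9,0,0],1],[[0,0,0],[-0.9,0,0],1],[[0,0,0],[-0.9,0,0],1],[[0,0,0],[-0.9,0,0],1],[[0,0,0],[-0.8,0,0],1],[[0,0,0],[0,0,0],1],[[0,0,0],[0,0,0],1]]'

```text
t: 15.4
eef_pos: [0.4095, -0.1114, -0.0039]
ee_rot: [2.366, 2.066, -0.0]
force: [0.1, -2.2, 1.1]
gripper_width: 0.0205
```

```bash
python3 -c "
from h import *
print(get_state()['torque'])
c=shot('side','side6');s=cv2.resize(c['pixels'][130:330,270:470],None,fx=3,fy=3,interpolation=cv2.INTER_CUBIC);cv2.imwrite('pics/c7.png',s[:,:,::-1])
go(*on(*RACK,-.157-.23),.0,82.35)"
```

```text
[-0.15891699 -0.08496395 -0.05393685]
t 15.45 pos [ 0.4095 -0.1113 -0.0039] F [ 0.8 -0.9 -0.3] w 0.0202
 turn deg [-0.    0.01 -0.08] | shift cm now-axes [-14.3    0.08  -0.39] | after-turn axes [-14.3    0.06  -0.39]
```

View pics/c7.png

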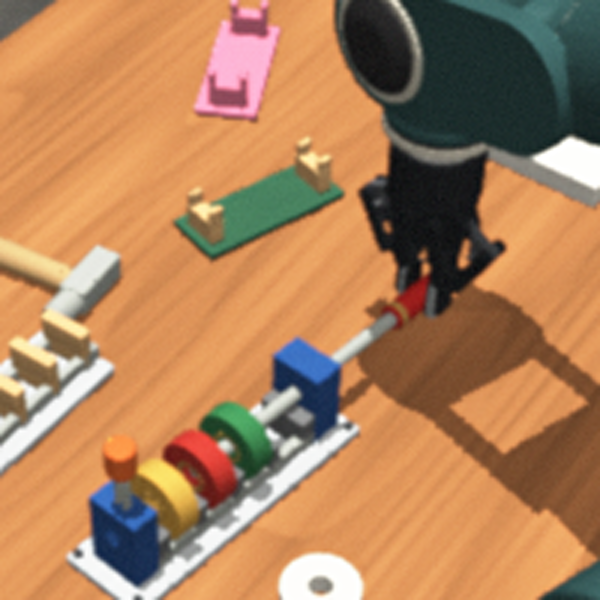

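The axle is coming out cleanly with low forces; the handle and some shaft are clear of the handle-end block at crop (305,370). Continuing.

Emit:
drive_tool --plan '[[[0,0,0],[-0.8,0,0],1],[[0,0,0],[-1.1,0,0],1],[[0,0,0],[-1.1,0,0],1],[[0,0,0],[-1.1,0,0],1],[[0,0,0],[-1.1,0,0],1],[[0,0,0],[-1.1,0,0],1],[[0,0,0],[-0.8,0,0],1],[[0,0,0],[0,0,0],1]]' --force 80

```text
t: 16.45
eef_pos: [0.3998, -0.1822, -0.0039]
ee_rot: [2.367, 2.066, -0.0]
force: [-0.3, -1.1, 0.0]
gripper_width: 0.0198
```

Emit:
drive_tool --plan '[[[0,0,0],[-0.8,0,0],1],[[0,0,0],[-1.1,0,0],1],[[0,0,0],[-1.1,0,0],1],[[0,0,0],[-1.1,0,0],1],[[0,0,0],[-1.1,0,0],1],[[0,0,0],[-1.2,0,0],1],[[0,0,0],[-1.2,0,0],1],[[0,0,0],[-0.6,0,0],1]]'

```text
t: 17.45
eef_pos: [0.3887, -0.2638, -0.004]
ee_rot: [-2.367, -2.066, 0.0]
force: [-0.2, 0.3, -2.9]
gripper_width: 0.0193
```

```bash
python3 -c "
from h import *
c=shot('side','side7');s=cv2.resize(c['pixels'][100:300,270:490],None,fx=3,fy=3,interpolation=cv2.INTER_CUBIC);cv2.imwrite('pics/c8.png',s[:,:,::-1])
g=on(*REST,-.145); print(g); go(*g,.03,71.19)"
```

```text
[ 0.56094752 -0.30445598]
t 17.5 pos [ 0.3887 -0.264  -0.004 ] F [-0.2  0.4 -2. ] w 0.0195
 turn deg [-1.000e-02  2.000e-02  1.105e+01] | shift cm now-axes [-1.69 17.62 -3.4 ] | after-turn axes [ 1.72 17.61 -3.4 ]
```

View pics/c8.png

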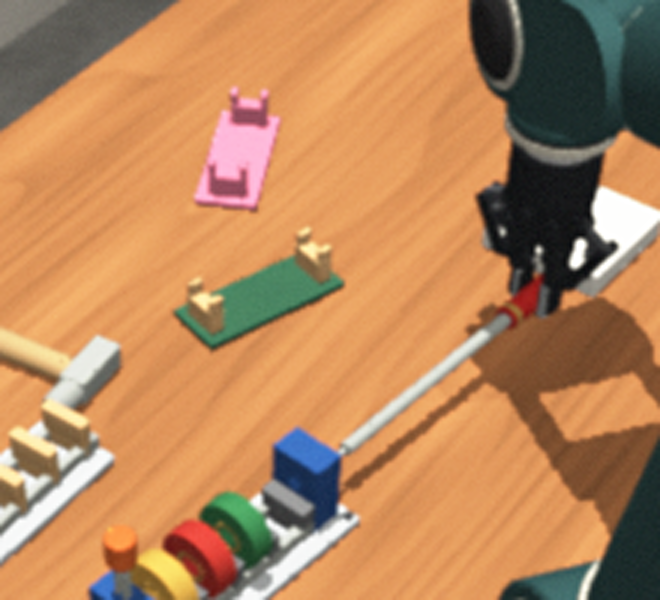

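The tip at crop (345,452) is out beyond the block. I'll check it numerically while lifting slightly.

Emit:
drive_tool --plan '[[[0,0,0],[-0.6,0,0],1],[[0,0,0],[-0.4,0,0],1],[[0,0,0],[0,0,0],1],[[0,0,0],[0,0,-1],1],[[0,0,0],[0,0,-2],1],[[0,0,0],[0,0,-2],1],[[0,0,0],[0,0,-1],1],[[0,0,0],[0,0,0],1]]'

```text
t: 18.5
eef_pos: [0.3879, -0.2729, 0.0568]
ee_rot: [2.365, 2.066, 0.0]
force: [-0.3, 0.4, -3.0]
gripper_width: 0.0195
```

```bash
python3 -c "
from h import *
c=load('side7');P=cloud(c)
t=on(*RACK,-.128);print('exp tip',t,[(a-b)*3 for a,b in zip(proj(c,[*t,.049]),(270,100))])
c=shot('top','top2');P=cloud(c)
S=get_state();X=R.from_rotvec(S['ee_rot']).apply([1,0,0]);e=S['eef_pos']
for d in(.05,.1,.15,.2,.25,.27):
  q=e+X*d; u,v=proj(c,[q[0],q[1],.11]); u,v=int(round(u)),int(round(v)); W=P[v-6:v+7,u-3:u+4].reshape(-1,3); W=W[W[:,2]>.06]; print(d,q[:2].round(4),len(W),np.median(W,0).round(4) if len(W) else '')
s=cv2.resize(c['pixels'][170:320,230:430],None,fx=3.5,fy=3.5,interpolation=cv2.INTER_CUBIC);cv2.imwrite('pics/c9.png',s[:,:,::-1])
g=on(*REST,-.145); go(*g,.05,71.19)"
```

```text
exp tip [0.42546047 0.00363923] [np.float64(327.18409641279277), np.float64(454.2829555239)]
0.05 [ 0.3943 -0.2232] 39 [ 0.3934 -0.2224  0.115 ]
0.1 [ 0.401  -0.1736] 38 [ 0.4013 -0.1726  0.1132]
0.15 [ 0.4077 -0.1241] 37 [ 0.4091 -0.1234  0.111 ]
0.2 [ 0.4144 -0.0745] 38 [ 0.4151 -0.0756  0.1095]
0.25 [ 0.4211 -0.025 ] 29 [ 0.4211 -0.0255  0.1081]
0.27 [ 0.4238 -0.0052] 20 [ 0.4239 -0.0082  0.1087]
t 18.55 pos [ 0.3875 -0.2727  0.056 ] F [-0.5 -0.9 -2.6] w 0.0193
 turn deg [1.000e-02 0.000e+00 1.109e+01] | shift cm now-axes [-0.81 17.61  0.6 ] | after-turn axes [ 2.59 17.44  0.6 ]
```

View pics/c9.png

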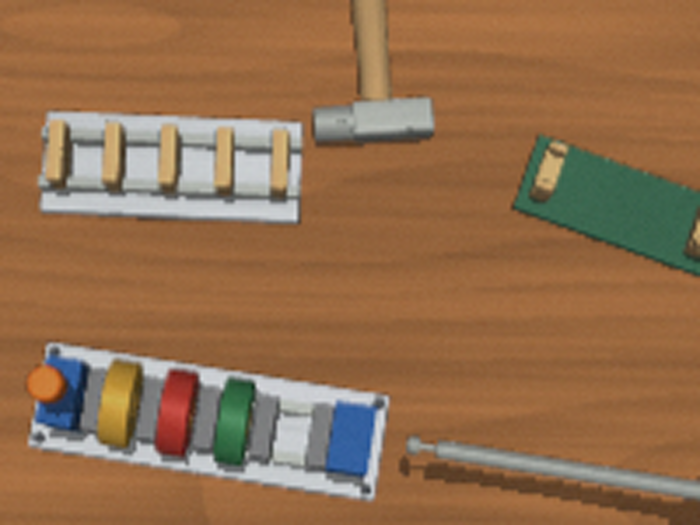

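The axle is fully out with its tip at crop (412,446), the droop is about 1.8°, and the rack and three wheels are undisturbed. Measuring the rest more precisely from its green mask, in top0 and now.

```bash
cat >> h.py <<'E'
def restpose(c,px=(408,228),r=45):
    H=hsv(c); m=((H[...,0]>60)&(H[...,0]<95)&(H[...,1]>90)).astype(np.uint8); k=np.zeros_like(m); k[px[1]-r:px[1]+r,px[0]-r:px[0]+r]=1
    n,l,s,_=cv2.connectedComponentsWithStats(m*k); i=1+s[1:,4].argmax(); v,u=np.where(l==i)
    W=np.array([ray(c,p,.008)[:2] for p in zip(u,v)]); return len(u),fit(W)
def traypose(c,px=(279,217),r=(50,30)):
    H=hsv(c); m=((H[...,1]<60)&(H[...,2]>90)).astype(np.uint8); k=np.zeros_like(m); k[px[1]-r[1]:px[1]+r[1],px[0]-r[0]:px[0]+r[0]]=1
    n,l,s,_=cv2.connectedComponentsWithStats(cv2.morphologyEx(m*k,cv2.MORPH_CLOSE,np.ones((5,5),np.uint8))); i=1+s[1:,4].argmax(); v,u=np.where(l==i)
    W=np.array([ray(c,p,.01)[:2] for p in zip(u,v)]); return len(u),fit(W)
E
python3 -c "
from h import *
for n in('top0','top2'): print(restpose(load(n)),traypose(load(n)))
c=load('top2');s=cv2.resize(c['pixels'][180:270,350:470],None,fx=6,fy=6,interpolation=cv2.INTER_CUBIC);cv2.imwrite('pics/c10.png',s[:,:,::-1])"
```

```text
(961, ((607.3, -166.8), (146.3, 57.3), 70.89)) (1778, ((628.7, 149.1), (225.3, 86.6), -87.12))
(962, ((607.3, -166.8), (146.3, 57.3), 70.89)) (1792, ((628.7, 149.1), (225.3, 86.6), -87.12))
```

View pics/c10.png

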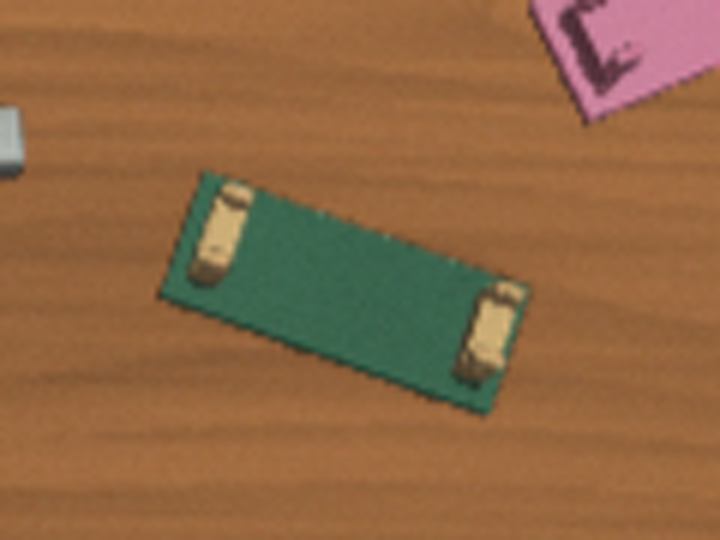

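The rest hasn't moved: (0.6073, -0.1668) at 70.9°, saddles at crop (222,232) and (492,335). I'll level the axle, align it and carry it over.

Emit:
drive_tool --plan '[[[0,0,5.7],[0,0,0],1],[[0,0,5.7],[0,0,0],1],[[0,1.8,0],[0,0,0],1],[[0,0,0],[0.5,3.5,0],1],[[0,0,0],[0.5,3.5,0],1],[[0,0,0],[0.5,3.5,0],1],[[0,0,0],[0.5,3.5,0],1],[[0,0,0],[0.6,3.5,0],1]]'

```text
t: 19.55
eef_pos: [0.5622, -0.3059, 0.0559]
ee_rot: [-2.541, -1.813, -0.041]
force: [-0.1, -0.2, -2.2]
gripper_width: 0.0193
```

Emit:
drive_tool --plan '[[[0,0,0],[0,0,0],1],[[0,0,0],[0,0,0],1],[[0,0,0],[0,0,0],1],[[0,0,0],[0,0,0],1],[[0,0,0],[0,0,0],1],[[0,0,0],[0,0,0],1],[[0,0,0],[0,0,0],1],[[0,0,0],[0,0,0],1]]'

```text
t: 20.55
eef_pos: [0.5614, -0.3056, 0.0569]
ee_rot: [-2.545, -1.811, -0.04]
force: [0.4, 1.3, -2.6]
gripper_width: 0.0192
```

```bash
python3 -c "
from h import *
c=shot('top','top3');P=cloud(c)
S=get_state();X=R.from_rotvec(S['ee_rot']).apply([1,0,0]);e=S['eef_pos'];th=np.degrees(np.arctan2(X[1],X[0]))
for d in(.05,.1,.15,.2,.25,.27):
  q=e+X*d; u,v=proj(c,[q[0],q[1],.11]); u,v=int(round(u)),int(round(v)); W=P[v-6:v+7,u-3:u+4].reshape(-1,3); W=W[W[:,2]>.075]
  m=np.median(W,0); print(d,len(W),m.round(4),'lat mm',((m-q)[:2]@[np.sin(np.radians(th)),-np.cos(np.radians(th))]*1000).round(1))
g=on((.6073,-.1668),70.9,-.145); go(*g,-.015,70.9); print(restpose(c))"
```

```text
0.05 40 [ 0.5763 -0.2577  0.1156] lat mm -1.6
0.1 38 [ 0.5943 -0.2084  0.1162] lat mm -0.8
0.15 39 [ 0.6104 -0.1619  0.1165] lat mm -0.7
0.2 39 [ 0.6274 -0.1147  0.1174] lat mm -0.2
0.25 22 [ 0.6434 -0.0705  0.1162] lat mm 0.5
0.27 13 [ 0.6479 -0.0534  0.1174] lat mm -0.9
t 20.6 pos [ 0.5614 -0.3056  0.0569] F [-0.4  0.2 -1.8] w 0.0194
 turn deg [ 0.   -1.8  -0.03] | shift cm now-axes [-0.11 -0.21  7.19] | after-turn axes [ 0.11 -0.21  7.19]
(884, ((605.8, -166.3), (146.3, 54.0), 70.89))
```

The axle is level and aligned with the rest. Lowering it into the saddles.

Emit:
drive_tool --plan '[[[0,0,0],[-0.1,-0.2,0],1],[[0,0,0],[0,0,1.5],1],[[0,0,0],[0,0,1.5],1],[[0,0,0],[0,0,1.5],1],[[0,0,0],[0,0,1],1],[[0,0,0],[0,0,0.8],1],[[0,0,0],[0,0,0.5],1],[[0,0,0],[0,0,0],1]]'

```text
t: 21.6
eef_pos: [0.5599, -0.3038, -0.0112]
ee_rot: [-2.544, -1.811, -0.04]
force: [0.0, -0.0, -1.3]
gripper_width: 0.0194
```

Emit:
drive_tool --plan '[[[0,0,0],[0,0,0.15],1],[[0,0,0],[0,0,0.15],1],[[0,0,0],[0,0,0],1],[[0,0,0],[0,0,0],1],[[0,0,0],[0,0,0],1],[[0,0,0],[0,0,0],1],[[0,0,0],[0,0,0],1],[[0,0,0],[0,0,0],1]]'

```text
t: 22.6
eef_pos: [0.5599, -0.3038, -0.0141]
ee_rot: [-2.545, -1.811, -0.04]
force: [-0.3, 0.3, -2.1]
gripper_width: 0.0191
```

```bash
python3 -c "
from h import *
c=shot('side','side8');s=cv2.resize(c['pixels'][110:250,300:470],None,fx=4,fy=4,interpolation=cv2.INTER_CUBIC);cv2.imwrite('pics/c11.png',s[:,:,::-1])
go(.56,-.304,-.015,70.9)"
```

```text
t 22.65 pos [ 0.5599 -0.3038 -0.0141] F [ 0.   0.5 -2.9] w 0.0192
 turn deg [ 0.   -1.8  -0.03] | shift cm now-axes [-0.02  0.01  0.09] | after-turn axes [-0.02  0.01  0.09]
```

View pics/c11.png

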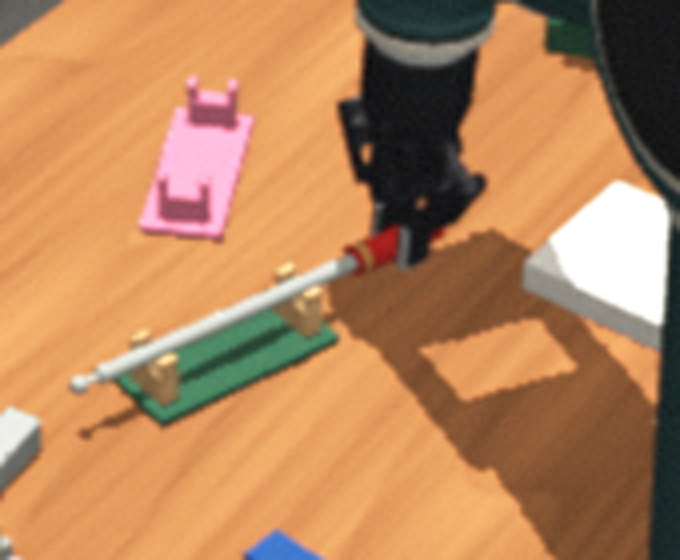

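The axle lies between the cheeks of both saddles (crop (150,360) and (300,290)) but its weight is still on the gripper. Lowering further until contact.

Emit:
drive_tool --plan '[[[0,0,0],[0,0,0.1],1],[[0,0,0],[0,0,0.1],1],[[0,0,0],[0,0,0.1],1],[[0,0,0],[0,0,0],1],[[0,0,0],[0,0,0],1],[[0,0,0],[0,0,0],1],[[0,0,0],[0,0,0],1],[[0,0,0],[0,0,0],1]]'

```text
t: 23.65
eef_pos: [0.5599, -0.3037, -0.0171]
ee_rot: [-2.545, -1.811, -0.04]
force: [-0.3, -1.1, -2.6]
gripper_width: 0.0195
```

Emit:
drive_tool --plan '[[[0,0,0],[0,0,0.1],1],[[0,0,0],[0,0,0.1],1],[[0,0,0],[0,0,0],1],[[0,0,0],[0,0,0],1],[[0,0,0],[0,0,0],1],[[0,0,0],[0,0,0],1],[[0,0,0],[0,0,0],1],[[0,0,0],[0,0,0],1]]'

```text
t: 24.65
eef_pos: [0.56, -0.3037, -0.019]
ee_rot: [-2.545, -1.811, -0.04]
force: [-0.1, -1.0, 1.3]
gripper_width: 0.0194
```

Contact. Releasing, rising and heading for the knob with fingers shut to push it down.

Emit:
drive_tool --plan '[[[0,0,0],[0,0,0],2.5],[[0,0,0],[0,0,0],4],[[0,0,0],[0,0,0],8],[[0,0,0],[0,0,0],8.5],[[0,0,0],[0,0,-3],8.5],[[0,0,0],[0,0,-5],8.5],[[0,0,0],[0,0,-5],8.5],[[0,-1.8,0],[0,0,-3],8.5]]' --force 40

```text
t: 25.65
eef_pos: [0.5586, -0.3091, 0.1438]
ee_rot: [2.558, 1.819, 0.001]
force: [0.7, -0.4, -0.5]
gripper_width: 0.0849
```

```bash
python3 -c "
from h import *
go(.456,.228,.14,82.35)
c=shot('top','top4');P=cloud(c);print(restpose(c))
th=np.radians(70.9);X=np.array([np.cos(th),np.sin(th)])
for d in(-.12,-.03,0,.03,.09,.11):
  q=np.array([.6073,-.1668])+X*d; u,v=proj(c,[q[0],q[1],.04]); u,v=int(round(u)),int(round(v)); 
  g=c['pixels'][v-8:v+9,u-1:u+2].mean((1));W=P[v-8:v+9,u-1:u+2].reshape(-1,3);W=W[W[:,2]>.033];m=np.median(W,0) if len(W) else np.zeros(3); print(d,len(W),m.round(4),'lat mm',((m[:2]-q)@[np.sin(th),-np.cos(th)]*1000).round(1))
cv2.imwrite('pics/t4.png',cv2.resize(c['pixels'][170:310,220:470],None,fx=3,fy=3,interpolation=cv2.INTER_CUBIC)[:,:,::-1])
"
```

```text
t 25.65 pos [ 0.5586 -0.3091  0.1438] F [ 0.7 -0.4 -0.5] w 0.0849
 turn deg [  0.14   0.08 -11.52] | shift cm now-axes [ 47.36 -27.33   0.26] | after-turn axes [ 51.86 -17.32   0.38]
(494, ((593.8, -162.0), (146.7, 28.6), 70.89))
-0.12 27 [ 0.5675 -0.2787  0.0462] lat mm -1.0
-0.03 15 [ 0.5964 -0.1952  0.0426] lat mm -1.0
0 16 [ 0.6063 -0.1675  0.0417] lat mm -0.7
0.03 15 [ 0.6163 -0.1376  0.0415] lat mm -1.0
0.09 15 [ 0.636  -0.0823  0.0409] lat mm -0.6
0.11 5 [ 0.6433 -0.062   0.0399] lat mm -0.3
```

The axle sits in both saddles, about 1 mm off laterally, shaft top about 42 mm. Going to the knob.

Emit:
drive_tool --plan '[[[0,0,-5.75],[0,0,0],3],[[0,0,-5.75],[0,0,0],0],[[0,0,0],[5,-1.6,0],0],[[0,0,0],[5.2,-1.8,0],0],[[0,0,0],[5.2,-1.8,0],0],[[0,0,0],[5.2,-1.8,0],0],[[0,0,0],[5.2,-1.8,0],0],[[0,0,0],[5.2,-1.8,0],0]]'

```text
t: 26.7
eef_pos: [0.4938, 0.0146, 0.1408]
ee_rot: [2.364, 2.068, 0.001]
force: [0.3, -0.2, -0.6]
gripper_width: 0.0003
```

Emit:
drive_tool --plan '[[[0,0,0],[5.2,-1.8,0],0],[[0,0,0],[5.2,-1.7,0],0],[[0,0,0],[5.2,-1.6,0],0],[[0,0,0],[5.2,-1.6,0],0],[[0,0,0],[0,0,0],0],[[0,0,0],[0,0,0],0],[[0,0,0],[0,0,0],0],[[0,0,0],[0,0,0],0]]'

```text
t: 27.7
eef_pos: [0.4559, 0.2271, 0.1409]
ee_rot: [2.366, 2.067, 0.0]
force: [-0.6, 0.6, 0.5]
gripper_width: 0.0002
```

```bash
python3 -c "
from h import *
go(.456,.228,.11,82.35)"
```

```text
t 27.7 pos [0.4559 0.2271 0.1409] F [-0.6  0.6  0.5] w 0.0002
 turn deg [ 0.01 -0.   -0.07] | shift cm now-axes [ 0.09 -0.01  3.09] | after-turn axes [ 0.09 -0.01  3.09]
```

Emit:
drive_tool --plan '[[[0,0,0],[0,0,2],0],[[0,0,0],[0,0,1],0],[[0,0,0],[0,0,0.6],0],[[0,0,0],[0,0,0.6],0],[[0,0,0],[0,0,0.6],0],[[0,0,0],[0,0,0.6],0],[[0,0,0],[0,0,0.2],0],[[0,0,0],[0,0,0],0]]'

```text
t: 28.7
eef_pos: [0.4556, 0.228, 0.0847]
ee_rot: [-2.364, -2.069, 0.0]
force: [0.6, 0.5, -0.3]
gripper_width: 0.0001
```

Emit:
drive_tool --plan '[[[0,0,0],[0,0,0.15],0],[[0,0,0],[0,0,0.15],0],[[0,0,0],[0,0,0.15],0],[[0,0,0],[0,0,0.15],0],[[0,0,0],[0,0,0],0],[[0,0,0],[0,0,0],0],[[0,0,0],[0,0,0],0],[[0,0,0],[0,0,0],0]]'

```text
t: 29.7
eef_pos: [0.4556, 0.228, 0.0787]
ee_rot: [-2.364, -2.069, 0.0]
force: [1.1, 0.1, 0.2]
gripper_width: 0.0001
```

```bash
cat >> h.py <<'E'
def knob(c):
    p=c['pixels'].astype(float);w=np.clip(p[...,0]-1.3*p[...,1],0,None)*(p[...,2]<p[...,1])*(p[...,0]>90)
    w=w*(w>40); s=w[262:305,302:319]; prof=s.sum(1); print('knob row',(prof*np.arange(262,305)).sum()/prof.sum(),np.nonzero(prof)[0][[0,-1]]+262)
E
python3 -c "
from h import *
knob(load('side1'));knob(load('side4'));knob(shot('side','side9'))
go(.456,.228,.11,82.35)"
```

```text
knob row 287.7272892422445 [281 295]
knob row 282.06610140556535 [275 289]
knob row 290.68010267303947 [285 296]
t 29.75 pos [0.4556 0.228  0.0787] F [ 0.7  0.3 -0.8] w 0.0001
 turn deg [-0.01  0.01  0.02] | shift cm now-axes [ 0.01  0.04 -3.13] | after-turn axes [ 0.01  0.04 -3.13]
```

The knob's lower edge is back at row 296. Pressing a little more to confirm the bottom stop.

Emit:
drive_tool --plan '[[[0,0,0],[0,0,0.1],0],[[0,0,0],[0,0,0.1],0],[[0,0,0],[0,0,0.1],0],[[0,0,0],[0,0,0.1],0],[[0,0,0],[0,0,0],0],[[0,0,0],[0,0,0],0],[[0,0,0],[0,0,0],0],[[0,0,0],[0,0,0],0]]'

```text
t: 30.75
eef_pos: [0.4559, 0.2281, 0.0763]
ee_rot: [2.364, 2.068, 0.002]
force: [-6.5, -2.7, 17.7]
gripper_width: 0.0003
```

17.7 N up with no travel: knob on its lower stop, which also gives tip z = state + 39.5 mm. Refining the wheel and fin positions from c9 pixels.

```bash
python3 -c "
from h import *
c=load('top2');q=lambda u,v,z:ray(c,((u+.5)/3.5-.5+230,(v+.5)/3.5-.5+170),z)[:2]
for n,p in(('y',(119,402)),('r',(177,411)),('g',(235,420))):
  w=q(*p,.078);t=np.radians(82.35);d=w-np.array([.4425,.1305]);print(n,w.round(4),'rack y',(d@[np.cos(t),np.sin(t)]).round(4),'x',(d@[np.sin(t),-np.cos(t)]).round(4))
F=np.array([q(*p,.048) for p in((58,151),(114,152),(169,153),(225,155),(280,157))]);print(F.round(4).tolist())
d=F[0]-F[4];print('fin mean',F.mean(0).round(4),'pitch',np.linalg.norm(d)/4,'ang',np.degrees(np.arctan2(d[1],d[0])))
print(quad(c,[(302,122),(48,113),(41,211),(299,222)],.01,3.5,(230,170)))
go(*on(*RACK,-.02),.06,82.35)"
```

```text
y [0.4495 0.188 ] rack y 0.0579 x -0.0008
r [0.4443 0.1488] rack y 0.0183 x -0.0007
g [0.4391 0.1096] rack y -0.0212 x -0.0006
[[0.6291, 0.2428], [0.6293, 0.203], [0.6295, 0.1638], [0.6291, 0.1239], [0.6286, 0.0847]]
fin mean [0.6291 0.1636] pitch 0.0395293943088091 ang 89.82151878773476
(array([0.6283, 0.1643, 0.01  ]), array([188. ,  74. , 188.9,  75.5]), np.float64(89.11))
t 30.75 pos [0.4559 0.2281 0.0763] F [-6.5 -2.7 17.7] w 0.0003
 turn deg [ 0.06 -0.03  0.02] | shift cm now-axes [-11.86  -0.04   1.63] | after-turn axes [-11.86  -0.03   1.63]
```

Emit:
drive_tool --plan '[[[0,0,0],[0,0,-3],0],[[0,0,0],[-2,0,0],8.5],[[0,0,0],[-5,0,0],8.5],[[0,0,0],[-5,0,0],8.5],[[0,0,0],[0,0,1],8.5],[[0,0,0],[0,0,3],8.5],[[0,0,0],[0,0,3],8.5],[[0,0,0],[0,0,0],8.5]]'

```text
t: 31.75
eef_pos: [0.4381, 0.1089, 0.0323]
ee_rot: [-2.362, -2.067, 0.006]
force: [-0.5, -0.6, 0.8]
gripper_width: 0.0848
```

```bash
python3 -c "
from h import *
go(*on(*RACK,-.021),-.014,82.35)"
```

```text
t 31.75 pos [0.4381 0.1089 0.0323] F [-0.5 -0.6  0.8] w 0.0848
 turn deg [-0.24  0.07  0.03] | shift cm now-axes [0.1  0.17 4.63] | after-turn axes [0.1  0.15 4.63]
```

Emit:
drive_tool --plan '[[[0,0,0],[0.05,0.05,1.6],8.5],[[0,0,0],[0,0,1.6],8.5],[[0,0,0],[0,0,1.4],8.5],[[0,0,0],[0,0,0],8.5],[[0,0,0],[0,0,0],5],[[0,0,0],[0,0,0],5],[[0,0,0],[0,0,0],5],[[0,0,0],[0,0,0],5]]' --force 40

```text
t: 32.75
eef_pos: [0.4407, 0.1096, -0.0105]
ee_rot: [2.364, 2.068, 0.002]
force: [-0.2, -0.6, 6.3]
gripper_width: 0.0582
```

Gripped at 58 mm. Lifting straight up.

Emit:
drive_tool --plan '[[[0,0,0],[0,0,-0.5],5],[[0,0,0],[0,0,-1.5],5],[[0,0,0],[0,0,-2],5],[[0,0,0],[0,0,-3],5],[[0,0,0],[0,0,-3],5],[[0,0,0],[0,0,0],5],[[0,0,0],[0,0,0],5],[[0,0,0],[0,0,0],5]]'

```text
t: 33.75
eef_pos: [0.4398, 0.1094, 0.088]
ee_rot: [-2.364, -2.068, 0.002]
force: [0.9, 0.7, -1.4]
gripper_width: 0.0578
```

```bash
sed -i 's/^TRAY.*//; s/TRAY=((.6286,.165),88.73)/TRAY=((.6287,.1642),89.1)/' h.py; python3 -c "
from h import *
go(*on(*TRAY,-.02),.085,89.1)
c=shot('side','side10');P=cloud(c);cv2.imwrite('pics/s10.png',cv2.resize(c['pixels'][140:350,220:440],None,fx=3,fy=3,interpolation=cv2.INTER_CUBIC)[:,:,::-1])
for n in('top2',): print(traypose(load(n)))
c=shot('top','top5');print(traypose(c))"
```

```text
t 33.75 pos [0.4398 0.1094 0.088 ] F [ 0.9  0.7 -1.4] w 0.0578
 turn deg [-0.08  0.02 -6.73] | shift cm now-axes [ 5.95 18.23  0.27] | after-turn axes [ 3.77 18.8   0.3 ]
(1792, ((628.7, 149.1), (225.3, 86.6), -87.12))
(1782, ((628.7, 149.1), (225.3, 86.6), -87.12))
```

View pics/s10.png

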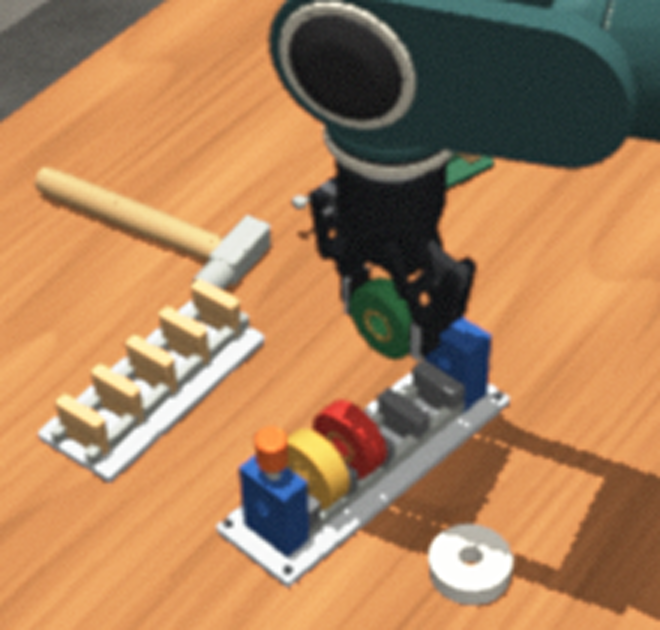

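The green wheel is held squarely by its diameter at crop (385,320), knob down at (270,440), tray unmoved. Carrying it to tray slot -20.

Emit:
drive_tool --plan '[[[0,0,-6.7],[0,0,0],5],[[0,0,0],[0.7,3.6,0],5],[[0,0,0],[0.8,3.8,0],5],[[0,0,0],[0.8,3.8,0],5],[[0,0,0],[0.8,3.8,0],5],[[0,0,0],[0.7,3.8,0],5],[[0,0,0],[0,0,0],5],[[0,0,0],[0,0,0],5]]'

```text
t: 34.85
eef_pos: [0.6282, 0.1443, 0.0881]
ee_rot: [-2.239, -2.203, 0.002]
force: [-0.1, 1.0, -1.3]
gripper_width: 0.0579
```

```bash
python3 -c "
from h import *
go(*on(*TRAY,-.02),-.009,89.1)"
```

```text
t 34.85 pos [0.6282 0.1443 0.0881] F [-0.1  1.  -1.3] w 0.0579
 turn deg [-0.08  0.02 -0.03] | shift cm now-axes [-0.01  0.03  9.71] | after-turn axes [-0.01  0.01  9.71]
```

Emit:
drive_tool --plan '[[[0,0,0],[0,0,2],5],[[0,0,0],[0,0,2],5],[[0,0,0],[0,0,1.5],5],[[0,0,0],[0,0,1.5],5],[[0,0,0],[0,0,1.2],5],[[0,0,0],[0,0,0.8],5],[[0,0,0],[0,0,0.5],5],[[0,0,0],[0,0,0],5]]'

```text
t: 35.85
eef_pos: [0.6289, 0.1444, -0.0063]
ee_rot: [-2.239, -2.203, 0.0]
force: [0.1, -0.1, -1.0]
gripper_width: 0.0576
```

Emit:
drive_tool --plan '[[[0,0,0],[0,0,0.15],5],[[0,0,0],[0,0,0.15],5],[[0,0,0],[0,0,0.15],5],[[0,0,0],[0,0,0],5],[[0,0,0],[0,0,0],5],[[0,0,0],[0,0,0],5],[[0,0,0],[0,0,0],5],[[0,0,0],[0,0,0],5]]'

```text
t: 36.85
eef_pos: [0.629, 0.1445, -0.0104]
ee_rot: [2.239, 2.203, 0.001]
force: [0.9, -0.1, 4.6]
gripper_width: 0.0575
```

Seated on the rails. Releasing and going back for the red wheel.

Emit:
drive_tool --plan '[[[0,0,0],[0,0,0],7],[[0,0,0],[0,0,0],8.5],[[0,0,0],[0,0,0],8.5],[[0,0,0],[0,0,-2.5],8.5],[[0,0,0],[0,0,-4],8.5],[[0,0,0],[0,0,-3.5],8.5],[[0,0,6.75],[0,0,0],8.5],[[0,0,0],[-0.5,-4,0],8.5]]'

```text
t: 37.85
eef_pos: [0.5892, 0.1447, 0.0893]
ee_rot: [2.368, 2.065, 0.0]
force: [-0.3, 0.1, 0.7]
gripper_width: 0.0848
```

Emit:
drive_tool --plan '[[[0,0,0],[-0.4,-4,0],8.5],[[0,0,0],[-0.4,-4,0],8.5],[[0,0,0],[-0.4,-4,0],8.5],[[0,0,0],[-0.3,-2.3,0],8.5],[[0,0,0],[0,0,0],8.5],[[0,0,0],[0,0,2],8.5],[[0,0,0],[0,0,2],8.5],[[0,0,0],[0,0,0],8.5]]'

```text
t: 38.85
eef_pos: [0.4438, 0.1486, 0.0466]
ee_rot: [-2.364, -2.066, 0.006]
force: [0.2, -0.9, -0.0]
gripper_width: 0.0853
```

```bash
python3 -c "
from h import *
go(*on(*RACK,.0185),-.012,82.35)
c=shot('side','side11');cv2.imwrite('pics/s11.png',cv2.resize(c['pixels'][140:350,220:440],None,fx=3,fy=3,interpolation=cv2.INTER_CUBIC)[:,:,::-1])
c=load('side11');P=cloud(c)
H=hsv(c);m=(H[...,0]>50)&(H[...,0]<85)&(H[...,1]>120)&(P[...,2]>.02)&(P[...,2]<.1)&(P[...,0]>.57)&(P[...,0]<.7)&(P[...,1]>.07)&(P[...,1]<.26);print(m.sum(),np.percentile(P[m],[3,50,97],axis=0).round(4).tolist())"
```

```text
t 38.85 pos [0.4438 0.1486 0.0466] F [ 0.2 -0.9 -0. ] w 0.0853
 turn deg [-0.23  0.1  -0.04] | shift cm now-axes [0.05 0.13 5.86] | after-turn axes [0.04 0.11 5.86]
208 [[0.5978, 0.1422, 0.0446], [0.6131, 0.1536, 0.0694], [0.6457, 0.1587, 0.0811]]
```

Green wheel stands in its slot (top about 79 mm, near face at y 0.154). Gripping red.

Emit:
drive_tool --plan '[[[0,0,0],[0,0.05,2],8.5],[[0,0,0],[0,0,2],8.5],[[0,0,0],[0,0,1.6],8.5],[[0,0,0],[0,0,0],8.5],[[0,0,0],[0,0,0],5],[[0,0,0],[0,0,0],5],[[0,0,0],[0,0,0],5],[[0,0,0],[0,0,0],5]]'

```text
t: 39.9
eef_pos: [0.446, 0.1492, -0.0057]
ee_rot: [2.365, 2.067, 0.002]
force: [0.1, 0.0, 6.1]
gripper_width: 0.0575
```

Emit:
drive_tool --plan '[[[0,0,0],[0,0,-0.5],5],[[0,0,0],[0,0,-1.5],5],[[0,0,0],[0,0,-2],5],[[0,0,0],[0,0,-3],5],[[0,0,0],[0,0,-3],5],[[0,0,0],[0,0,0],5],[[0,0,-6.75],[0,0,0],5],[[0,0,0],[0,0,0],5]]'

```text
t: 40.9
eef_pos: [0.445, 0.1489, 0.093]
ee_rot: [-2.24, -2.203, 0.001]
force: [-0.5, 0.6, -1.0]
gripper_width: 0.0579
```

```bash
python3 -c "
from h import *
go(*on(*TRAY,.02),.087,89.1)
print(traypose(shot('top','top6')))"
```

```text
t 40.9 pos [0.445  0.1489 0.093 ] F [-0.5  0.6 -1. ] w 0.0579
 turn deg [-0.03  0.01 -0.06] | shift cm now-axes [ 3.84 18.34  0.59] | after-turn axes [ 3.82 18.34  0.6 ]
(1559, ((612.3, 148.3), (225.3, 119.6), -87.12))
```

Emit:
drive_tool --plan '[[[0,0,0],[0.7,3.6,0],5],[[0,0,0],[0.8,3.7,0],5],[[0,0,0],[0.8,3.7,0],5],[[0,0,0],[0.8,3.7,0],5],[[0,0,0],[0.7,3.6,0],5],[[0,0,0],[0,0,0],5],[[0,0,0],[0,0,1],5],[[0,0,0],[0,0,0],5]]'

```text
t: 41.95
eef_pos: [0.6277, 0.1838, 0.0821]
ee_rot: [-2.239, -2.202, 0.002]
force: [-0.7, 0.8, -0.6]
gripper_width: 0.0576
```

```bash
python3 -c "
from h import *
go(*on(*TRAY,.02),-.003,89.1)
c=shot('side','side12');P=cloud(c);cv2.imwrite('pics/s12.png',cv2.resize(c['pixels'][160:330,220:420],None,fx=4,fy=3.5,interpolation=cv2.INTER_CUBIC)[:,:,::-1])"
```

```text
t 41.95 pos [0.6277 0.1838 0.0821] F [-0.7  0.8 -0.6] w 0.0576
 turn deg [-0.1   0.02 -0.07] | shift cm now-axes [0.05 0.15 8.51] | after-turn axes [0.04 0.13 8.51]
```

View pics/s12.png

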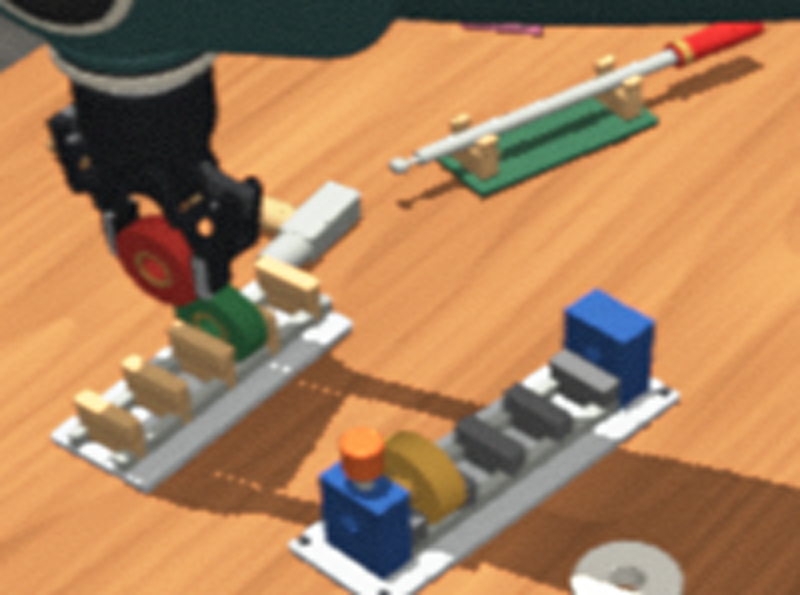

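Green stands in its slot (crop (230,320)), the axle lies in the rest, and red hangs over slot 20. Lowering red.

Emit:
drive_tool --plan '[[[0,0,0],[0.05,0.05,2],5],[[0,0,0],[0,0,2],5],[[0,0,0],[0,0,1.5],5],[[0,0,0],[0,0,1.2],5],[[0,0,0],[0,0,0.9],5],[[0,0,0],[0,0,0.5],5],[[0,0,0],[0,0,0.3],5],[[0,0,0],[0,0,0],5]]'

```text
t: 43.0
eef_pos: [0.6295, 0.1845, -0.0005]
ee_rot: [2.239, 2.203, 0.0]
force: [0.4, 0.4, -0.7]
gripper_width: 0.0573
```

Emit:
drive_tool --plan '[[[0,0,0],[0,0,0.15],5],[[0,0,0],[0,0,0.15],5],[[0,0,0],[0,0,0.1],5],[[0,0,0],[0,0,0],5],[[0,0,0],[0,0,0],5],[[0,0,0],[0,0,0],5],[[0,0,0],[0,0,0],5],[[0,0,0],[0,0,0],5]]'

```text
t: 44.0
eef_pos: [0.6294, 0.1845, -0.0047]
ee_rot: [2.239, 2.203, -0.0]
force: [-0.3, 0.6, -1.5]
gripper_width: 0.0575
```

Emit:
drive_tool --plan '[[[0,0,0],[0,0,0.15],5],[[0,0,0],[0,0,0.1],5],[[0,0,0],[0,0,0],5],[[0,0,0],[0,0,0],5],[[0,0,0],[0,0,0],5],[[0,0,0],[0,0,0],5],[[0,0,0],[0,0,0],5],[[0,0,0],[0,0,0],5]]'

```text
t: 45.0
eef_pos: [0.6298, 0.1846, -0.0058]
ee_rot: [2.239, 2.203, 0.001]
force: [-4.8, -0.6, 12.4]
gripper_width: 0.0575
```

Seated (12 N). Releasing and going for yellow; there I'll tilt the tool 18° so the gripper body clears the knob.

Emit:
drive_tool --plan '[[[0,0,0],[0,0,-0.1],7],[[0,0,0],[0,0,0],8.5],[[0,0,0],[0,0,0],8.5],[[0,0,0],[0,0,-2.5],8.5],[[0,0,0],[0,0,-4],8.5],[[0,0,0],[0,0,-3.5],8.5],[[0,0,6.75],[0,0,0],8.5],[[0,0,0],[-0.5,-4,0],8.5]]'

```text
t: 46.0
eef_pos: [0.5898, 0.1847, 0.0937]
ee_rot: [2.368, 2.064, 0.0]
force: [-0.1, 1.0, 0.0]
gripper_width: 0.0847
```

Emit:
drive_tool --plan '[[[0,0,0],[-0.8,-4,0],8.5],[[0,0,0],[-0.7,-4,0],8.5],[[0,0,0],[-0.7,-4,0],8.5],[[0,0,0],[0,-1.8,0],8.5],[[0,9,0],[0,0,0],8.5],[[0,9,0],[0,0,0],8.5],[[0,0,0],[0,0,0],8.5],[[0,0,0],[0,0,0],8.5]]'

```text
t: 47.0
eef_pos: [0.4496, 0.1813, 0.094]
ee_rot: [-2.196, -1.919, -0.346]
force: [-0.8, 0.3, 0.2]
gripper_width: 0.0847
```

```bash
python3 -c "
from h import *
go(*on(*RACK,.075),-.003,82.35)
c=shot('side','side13');P=cloud(c)
H=hsv(c);m=((H[...,0]<5)|(H[...,0]>175))&(H[...,1]>120)&(P[...,2]>.02)&(P[...,2]<.1)&(P[...,0]>.57)&(P[...,0]<.7)&(P[...,1]>.07)&(P[...,1]<.26);print(m.sum(),np.percentile(P[m],[3,50,97],axis=0).round(4).tolist())"
```

```text
t 47.0 pos [0.4496 0.1813 0.094 ] F [-0.8  0.3  0.2] w 0.0847
 turn deg [  0.02 -17.9   -0.07] | shift cm now-axes [-0.72 -0.03  9.96] | after-turn axes [ 2.37 -0.02  9.7 ]
262 [[0.5985, 0.18, 0.0398], [0.6156, 0.1931, 0.0684], [0.6489, 0.1989, 0.0809]]
```

Red is seated too. Descending along the tilted tool axis to yellow.

Emit:
drive_tool --plan '[[[0,0,0],[-0.7,0,0],8.5],[[0,0,0],[0,0,2],8.5],[[0,0,0],[0,0,2.5],8.5],[[0,0,0],[0,0,2.5],8.5],[[0,0,0],[0,0,1.5],8.5],[[0,0,0],[0,0,1],8.5],[[0,0,0],[0,0,0.4],8.5],[[0,0,0],[0,0,0],8.5]]'

```text
t: 48.05
eef_pos: [0.4528, 0.2053, -0.0022]
ee_rot: [-2.194, -1.919, -0.348]
force: [-0.6, 0.9, -0.6]
gripper_width: 0.0845
```

Emit:
drive_tool --plan '[[[0,0,0],[0,0,0],5],[[0,0,0],[0,0,0],5],[[0,0,0],[0,0,0],5],[[0,0,0],[0,0,0],5],[[0,0,0],[0,0,0],5],[[0,0,0],[0,0,0],5],[[0,0,0],[0,0,0],5],[[0,0,0],[0,0,0],5]]'

```text
t: 49.05
eef_pos: [0.4531, 0.2053, -0.0018]
ee_rot: [-2.195, -1.919, -0.349]
force: [0.5, -1.0, 6.3]
gripper_width: 0.0575
```

Gripped. Lifting vertically, then levelling the tool.

Emit:
drive_tool --plan '[[[0,0,0],[0.15,0,-0.47],5],[[0,0,0],[0.47,0,-1.43],5],[[0,0,0],[0.7,0,-2.1],5],[[0,0,0],[0.9,0,-2.8],5],[[0,0,0],[0.9,0,-2.8],5],[[0,-9,0],[0,0,0],5],[[0,-9,0],[0,0,0],5],[[0,0,-6.75],[0,0,0],5]]'

```text
t: 50.05
eef_pos: [0.4526, 0.2068, 0.0996]
ee_rot: [2.234, 2.206, -0.002]
force: [-0.6, -0.1, -1.5]
gripper_width: 0.0576
```

```bash
python3 -c "
from h import *
go(*on(*TRAY,.06),.085,89.1)
c=shot('top','top7');P=cloud(c);print(traypose(c))"
```

```text
t 50.05 pos [0.4526 0.2068 0.0996] F [-0.6 -0.1 -1.5] w 0.0576
 turn deg [0.03 0.13 0.18] | shift cm now-axes [ 1.96 17.68  1.47] | after-turn axes [ 2.01 17.67  1.46]
(1269, ((613.6, 148.3), (225.3, 117.0), -87.12))
```

The wheel was gripped with the tool tilted, so it hangs 18° off now; I'll restore that tilt before placing so it's upright.

Emit:
drive_tool --plan '[[[0,0,0],[0.7,3.6,0],5],[[0,0,0],[0.7,3.5,0],5],[[0,0,0],[0.7,3.5,0],5],[[0,0,0],[0.7,3.5,0],5],[[0,0,0],[0.7,3.5,0],5],[[0,9,0],[0,0,0],5],[[0,9,0],[0,0,0],5],[[0,0,0],[0,0,0],5]]'

```text
t: 51.1
eef_pos: [0.6292, 0.2351, 0.0985]
ee_rot: [-2.074, -2.03, -0.328]
force: [-0.7, -0.1, -1.1]
gripper_width: 0.0576
```

```bash
python3 -c "
from h import *
go(*on(*TRAY,.0775),.06,89.1)
c=shot('side','side14');P=cloud(c);H=hsv(c)
print(on(*TRAY,.06))
m=(H[...,0]>15)&(H[...,0]<32)&(H[...,1]>150)&(P[...,2]>.08)&(P[...,2]<.2)&(abs(P[...,0]-.63)<.05)&(abs(P[...,1]-.225)<.06);Q=P[m];print(m.sum(),np.percentile(Q,[3,50,97],axis=0).round(4).tolist())
cv2.imwrite('pics/s14.png',cv2.resize(c['pixels'][170:310,200:360],None,fx=4.5,fy=4,interpolation=cv2.INTER_CUBIC)[:,:,::-1])"
```

```text
t 51.1 pos [0.6292 0.2351 0.0985] F [-0.7 -0.1 -1.1] w 0.0576
 turn deg [ -0.02 -18.05  -0.32] | shift cm now-axes [-0.56  0.06  3.87] | after-turn axes [0.66 0.06 3.85]
[0.62964244 0.2241926 ]
358 [[0.6016, 0.2131, 0.1273], [0.6241, 0.23, 0.1596], [0.6528, 0.2333, 0.1788]]
```

View pics/s14.png

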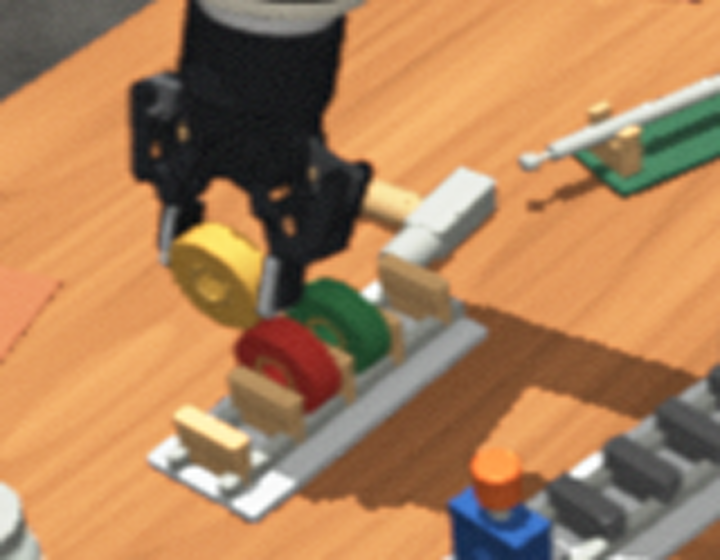

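Yellow hangs upright over slot 60 (crop (215,275)), with red and green seated in their slots. Aligning by about 4.5 mm and lowering vertically.

Emit:
drive_tool --plan '[[[0,0,0],[0.43,0.05,0.14],5],[[0,0,0],[-0.62,0,1.9],5],[[0,0,0],[-0.62,0,1.9],5],[[0,0,0],[-0.62,0,1.9],5],[[0,0,0],[-0.46,0,1.43],5],[[0,0,0],[-0.31,0,0.95],5],[[0,0,0],[-0.22,0,0.67],5],[[0,0,0],[0,0,0],5]]'

```text
t: 52.15
eef_pos: [0.6297, 0.2418, 0.0062]
ee_rot: [-2.07, -2.036, -0.327]
force: [0.4, -0.9, -1.0]
gripper_width: 0.0573
```

```bash
python3 -c "
from h import *
go(.6297,.2395,-.002,89.1)"
```

```text
t 52.15 pos [0.6297 0.2418 0.0062] F [ 0.4 -0.9 -1. ] w 0.0573
 turn deg [-1.0e-02 -1.8e+01 -4.0e-02] | shift cm now-axes [-0.47  0.01  0.71] | after-turn axes [-0.23  0.01  0.82]
```

Emit:
drive_tool --plan '[[[0,0,0],[-0.25,0,0.3],5],[[0,0,0],[-0.06,0,0.19],5],[[0,0,0],[-0.04,0,0.14],5],[[0,0,0],[-0.03,0,0.1],5],[[0,0,0],[0,0,0],5],[[0,0,0],[0,0,0],5],[[0,0,0],[0,0,0],5],[[0,0,0],[0,0,0],5]]'

```text
t: 53.15
eef_pos: [0.6298, 0.2405, -0.0015]
ee_rot: [-2.07, -2.036, -0.328]
force: [0.4, 0.3, 2.4]
gripper_width: 0.0576
```

Emit:
drive_tool --plan '[[[0,0,0],[-0.03,0,0.1],5],[[0,0,0],[-0.03,0,0.1],5],[[0,0,0],[0,0,0],5],[[0,0,0],[0,0,0],5],[[0,0,0],[0,0,0],5],[[0,0,0],[0,0,0],5],[[0,0,0],[0,0,0],5],[[0,0,0],[0,0,0],5]]'

```text
t: 54.15
eef_pos: [0.6305, 0.2409, -0.0019]
ee_rot: [-2.069, -2.037, -0.331]
force: [-3.8, -2.1, 16.1]
gripper_width: 0.0574
```

Seated. Releasing, backing off and moving clear.

Emit:
drive_tool --plan '[[[0,0,0],[0.05,0,-0.15],7],[[0,0,0],[0,0,0],8.5],[[0,0,0],[0,0,0],8.5],[[0,0,0],[0.8,0,-2.4],8.5],[[0,0,0],[1.2,0,-3.6],8.5],[[0,0,0],[1.2,0,-3.6],8.5],[[0,-9,0],[0,0,-2],8.5],[[0,-9,0],[0,0,-2],8.5]]'

```text
t: 55.15
eef_pos: [0.63, 0.2311, 0.1392]
ee_rot: [2.238, 2.198, -0.003]
force: [-0.2, -1.0, 0.1]
gripper_width: 0.085
```

Emit:
drive_tool --plan '[[[0,0,0],[0,-4,-2],8.5],[[0,0,0],[-3,-5,-1],8.5],[[0,0,0],[-5,-3,0],8.5],[[0,0,0],[-5,0,0],8.5],[[0,0,0],[-5,0,0],8.5],[[0,0,0],[-5,0,0],8.5],[[0,0,0],[-5,0,0],8.5],[[0,0,0],[-5,0,0],8.5]]'

```text
t: 56.15
eef_pos: [0.5039, -0.0976, 0.1678]
ee_rot: [2.239, 2.203, 0.0]
force: [-0.4, 0.3, -0.2]
gripper_width: 0.085
```

Emit:
drive_tool --plan '[[[0,0,0],[-5,0,0],8.5],[[0,0,0],[-5,0,0],8.5],[[0,0,0],[-5,0,0],8.5],[[0,0,0],[-5,0,0],8.5],[[0,0,0],[-5,0,0],8.5],[[0,0,0],[-5,0,0],8.5],[[0,0,0],[-5,0,0],8.5],[[0,0,0],[0,0,0],8.5]]'

```text
t: 57.15
eef_pos: [0.4977, -0.4485, 0.1665]
ee_rot: [-2.241, -2.199, 0.001]
force: [0.7, -0.0, -0.0]
gripper_width: 0.0849
```

```bash
python3 -c "
from h import *
go(.4,-.3,.2,89.1)
a=shot('top','top8');b=shot('side','side15');knob(b);print(restpose(a),traypose(a))
A=cv2.resize(a['pixels'][170:310,220:470],(800,448),interpolation=cv2.INTER_CUBIC)
B=cv2.resize(b['pixels'][150:360,200:430],None,fx=2.6,fy=2.6,interpolation=cv2.INTER_CUBIC)
cv2.imwrite('pics/f1.png',np.vstack([cv2.resize(A,(536,300)),cv2.resize(B,(536,300+0))])[:,:,::-1])
c=a;P=cloud(c);th=np.radians(70.9);X=np.array([np.cos(th),np.sin(th)])
for d in(-.12,-.03,0,.03,.09,.11):
  q=np.array([.6073,-.1668])+X*d; u,v=proj(c,[q[0],q[1],.04]); u,v=int(round(u)),int(round(v)); 
  W=P[v-8:v+9,u-1:u+2].reshape(-1,3);W=W[W[:,2]>.033];m=np.median(W,0); print(d,m.round(4),'lat mm',((m[:2]-q)@[np.sin(th),-np.cos(th)]*1000).round(1))
P=cloud(b);H=hsv(b)
for n,lo,hi in(('y',15,32),('g',50,85),('r',0,5)):
  m=(H[...,0]>=lo)&(H[...,0]<=hi)&(H[...,1]>130)&(P[...,2]>.052)&(P[...,2]<.1)&(abs(P[...,0]-.63)<.05)&(abs(P[...,1]-.165)<.1);print(n,m.sum(),np.percentile(P[m],[3,50,97],axis=0).round(4).tolist())"
```

```text
t 57.15 pos [ 0.4977 -0.4485  0.1665] F [ 0.7 -0.  -0. ] w 0.0849
 turn deg [-0.07 -0.04 -0.19] | shift cm now-axes [ 14.66 -10.05  -3.32] | after-turn axes [ 14.7  -10.    -3.35]
knob row 289.02187206858474 [282 296]
(497, ((591.1, -149.5), (145.9, 28.5), 71.04)) (1127, ((628.7, 149.1), (225.3, 86.6), -87.12))
-0.12 [ 0.5596 -0.2781  0.0467] lat mm -8.7
-0.03 [ 0.5894 -0.1952  0.0422] lat mm -7.6
0 [ 0.5989 -0.1674  0.0435] lat mm -7.8
0.03 [ 0.6103 -0.1377  0.0425] lat mm -6.7
0.09 [ 0.6298 -0.0818  0.0419] lat mm -6.6
0.11 [ 0.6358 -0.062   0.0419] lat mm -7.4
y 266 [[0.6, 0.2185, 0.0535], [0.6193, 0.2329, 0.0699], [0.6512, 0.2386, 0.0802]]
g 166 [[0.5985, 0.141, 0.055], [0.6155, 0.1527, 0.0711], [0.6449, 0.1584, 0.08]]
r 227 [[0.5993, 0.1791, 0.0541], [0.6184, 0.1933, 0.0714], [0.6477, 0.1987, 0.0801]]
```

The viewer has no pictures left, so I'm relying on numbers. The knob is down (rows 282–296, against 281–295 at the start) and all wheel tops are at about 80 mm. The rest has been knocked about 12 mm and the axle seems to have moved with it; checking it in the rest's current frame.

```bash
python3 -c "
from h import *
def both(c):
    H=hsv(c); m=((H[...,0]>60)&(H[...,0]<95)&(H[...,1]>90)); k=np.zeros_like(m); k[195:262,368:450]=1
    n,l,s,_=cv2.connectedComponentsWithStats((m&k).astype(np.uint8)); l=np.isin(l,[i for i in range(1,n) if s[i,4]>60]); v,u=np.where(l)
    return len(u),fit(np.array([ray(c,p,.008)[:2] for p in zip(u,v)]))
print(both(load('top0')),both(load('top4')),both(load('top8')))
c=shot('top','top9'); r=both(c); print(r); P=cloud(c)
C=np.array(r[1][0])/1000; 
for n in('top4','top9'):
  c=load(n);r=both(c);C=np.array(r[1][0])/1000;th=np.radians(r[1][2]);X=np.array([np.cos(th),np.sin(th)]);Y=np.array([X[1],-X[0]]);P=cloud(c)
  Q=P[190:262,360:455].reshape(-1,3);d=Q[:,:2]-C;a,b=d@X,d@Y
  H=hsv(c)[190:262,360:455].reshape(-1,3);g=(H[:,1]<60)&(H[:,2]>90)&(abs(b)<.02)&(Q[:,2]>.03)
  for lo,hi in((-.05,-.02),(-.02,.02),(.02,.05),(.07,.1)):
    k=g&(a>lo)&(a<hi); print(n,lo,k.sum(),np.median(b[k]).round(4),np.median(Q[k,2]).round(4))
  print('tip along',np.percentile(a[g],99).round(4))
s=load('side15'); print(get_state()['t'])
"
```

```text
(961, ((607.3, -166.8), (146.3, 57.3), 70.89)) (680, ((607.4, -166.7), (146.7, 57.3), 70.89)) (686, ((604.7, -154.1), (145.9, 57.3), 71.04))
(690, ((604.6, -154.2), (145.8, 57.2), 71.04))
top4 -0.05 54 -0.001 0.0424
top4 -0.02 74 -0.0005 0.0421
top4 0.02 55 -0.0011 0.0421
top4 0.07 51 -0.001 0.0419
tip along 0.121
top9 -0.05 53 -0.0005 0.042
top9 -0.02 74 -0.0003 0.0423
top9 0.02 54 -0.0004 0.0421
top9 0.07 53 -0.0007 0.0414
tip along 0.1177
57.3
```

The axle moved with the rest: it is centred to about 0.5 mm, aligned, and at the right height. Everything is stable, so I'm handing in.

```bash
python3 -c "
from plant import *
print(finish_job())"
```

```text
the job is handed in; nothing more can be done
None
```

The job is done and handed in at about 57 s; the system gave no verdict.

I pulled the knob up to its stop (41 N with no further travel) and drew the axle straight out with only a few newtons at the wrist. I then laid it in the green rest and pushed the knob back down (about 18 N at the bottom stop). The green, red and yellow wheels stand in tray slots -20, 20 and 60.

**Last checks**
- **Knob:** it is back within a pixel of its starting rows.
- **Axle:** it lies within about 1 mm of the rest's middle line and 5–8 mm along from centre, with the shaft top at about 42 mm, as it should be.
- **Wheels:** all tops are at about 80 mm, evenly spaced in their slots.

**What disagreed**
- **Fingertips:** they sat about 40 mm higher than the reported TCP, so I worked from the camera and contact instead.
- **Rest:** it was knocked about 12 mm near the end. The axle moved with it and was still seated.
- **Tray outline:** my automatic tray measurement was unreliable because it merged with the hammer head; I placed the wheels from pixel positions read by eye.
- **Final picture:** the last view was refused at the 16-picture limit, so the closing checks are from depth and colour numbers only.

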